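Set out vases and candle jars on the sliding display board

TASK

Slide the oak display board fully left (the robot's left) against the loading stop, and there set out every bud vase and candle jar on it in one neat row, upright and centred one to a disc: the vases side by side from the left end, the jars side by side from the right end, with no disc skipped within either group. Then slide the loaded board fully right against the stop under the lamp, everything still standing centred on its disc, and let go. Leave the bicycle bell, the bottle opener and the blue cap where they are.

Things in the scene. Friction and masses are not known exactly. Their poses are not given: they have to be found in the camera images.
- vase0: Slim white ceramic bud vase, round, 44 mm in diameter up to 74 mm height, narrower neck above, 92 mm tall in all, 0.18 kg, heavy foot. Origin: centre of its underside, z up its axis. Starts upright on the table; may be absent (None).
- vase1: Slim white ceramic bud vase, round, 44 mm in diameter up to 74 mm height, narrower neck above, 92 mm tall in all, 0.18 kg, heavy foot. Origin: centre of its underside, z up its axis. Starts upright on the table; may be absent (None).
- vase2: Slim white ceramic bud vase, round, 44 mm in diameter up to 74 mm height, narrower neck above, 92 mm tall in all, 0.18 kg, heavy foot. Origin: centre of its underside, z up its axis. Starts upright on the table; may be absent (None).
- jar0: Squat amber glass candle jar with a flush cork lid, round, 60 mm in diameter, 56 mm tall, 0.22 kg. Origin: centre of its underside, z up its axis. Starts upright on the table; may be absent (None).
- jar1: Squat amber glass candle jar with a flush cork lid, round, 60 mm in diameter, 56 mm tall, 0.22 kg. Origin: centre of its underside, z up its axis. Starts upright on the table; may be absent (None).
- jar2: Squat amber glass candle jar with a flush cork lid, round, 60 mm in diameter, 56 mm tall, 0.22 kg. Origin: centre of its underside, z up its axis. Starts upright on the table; may be absent (None).
- spot0 (a point): Centre of dark inlaid disc 0 (40 mm across, flush) on the top of the oak board, 30 mm above the table; moves with the board. Six discs in line, 68 mm apart, spot0 leftmost (+y), spot5 rightmost; axes: x across the board away from the robot, y along the rail to the left, z up. Board 408 mm long, 120 mm deep, no rim, disc line along its middle.
- spot1 (a point): Centre of dark inlaid disc 1 (40 mm across, flush) on the top of the oak board, 30 mm above the table; moves with the board. Six discs in line, 68 mm apart, spot0 leftmost (+y), spot5 rightmost; axes: x across the board away from the robot, y along the rail to the left, z up. Board 408 mm long, 120 mm deep, no rim, disc line along its middle.
- spot2 (a point): Centre of dark inlaid disc 2 (40 mm across, flush) on the top of the oak board, 30 mm above the table; moves with the board. Six discs in line, 68 mm apart, spot0 leftmost (+y), spot5 rightmost; axes: x across the board away from the robot, y along the rail to the left, z up. Board 408 mm long, 120 mm deep, no rim, disc line along its middle.
- spot3 (a point): Centre of dark inlaid disc 3 (40 mm across, flush) on the top of the oak board, 30 mm above the table; moves with the board. Six discs in line, 68 mm apart, spot0 leftmost (+y), spot5 rightmost; axes: x across the board away from the robot, y along the rail to the left, z up. Board 408 mm long, 120 mm deep, no rim, disc line along its middle.
- spot4 (a point): Centre of dark inlaid disc 4 (40 mm across, flush) on the top of the oak board, 30 mm above the table; moves with the board. Six discs in line, 68 mm apart, spot0 leftmost (+y), spot5 rightmost; axes: x across the board away from the robot, y along the rail to the left, z up. Board 408 mm long, 120 mm deep, no rim, disc line along its middle.
- spot5 (a point): Centre of dark inlaid disc 5 (40 mm across, flush) on the top of the oak board, 30 mm above the table; moves with the board. Six discs in line, 68 mm apart, spot0 leftmost (+y), spot5 rightmost; axes: x across the board away from the robot, y along the rail to the left, z up. Board 408 mm long, 120 mm deep, no rim, disc line along its middle.
- post (a point): Grip point on the upright steel post at the front of the board's middle, by which the board is slid: post 16 mm in diameter, 90 mm in front of the disc line, its top 90 mm above the table; this point is on its axis 75 mm above the table. Axes as the spots; it can be pinched from above.
- board (a joint): Slide of the board along its rail, m: 0 = against the left (+y) loading stop, 0.12 = against the right stop, under the lamp. It grows as the board moves right (along -y of the spots). Light friction holds it where it is left.
- bell: Chrome bicycle bell, 58 mm across, 37 mm tall, bystander. Origin: centre of its underside.
- opener: Flat steel bottle opener, 115 mm long, 5 mm thick, bystander. Origin: in the middle of its bar, underside.
- cap: Blue plastic umbrella handle cap, 38 mm across, 64 mm tall, bystander. Origin: centre of its underside.
Things that resemble listed ones, but are neither listed nor needed, are in the scene too. What is shaped like the jar2 but red or yellow is not meant.

How it is judged (in metres and radians):
On the way, in this order (a step that is already met when the one before it is completed fails the run):
1. the board stands against the left loading stop (value of joint board below 0.006 m), for 0.2 s.
2. with the board at the loading stop, every vase and jar stands on its disc: vases from the left end, jars from the right end (value of joint board below 0.012 m and (distance between vase0 and spot0 below 0.014 m or (distance between vase0 and spot1 below 0.014 m and distance between any of vase0, vase1, vase2 and spot0 below 0.014 m) or (distance between vase0 and spot2 below 0.014 m and distance between any of vase0, vase1, vase2 and spot1 below 0.014 m)) and angle between each of vase0, vase1, vase2, jar0, jar1, jar2's own z axis and vertical below 0.1 rad and linear speed of each of vase0, vase1, vase2, jar0, jar1, jar2 below 0.02 m/s and (distance between vase1 and spot0 below 0.014 m or (distance between vase1 and spot1 below 0.014 m and distance between any of vase0, vase1, vase2 and spot0 below 0.014 m) or (distance between vase1 and spot2 below 0.014 m and distance between any of vase0, vase1, vase2 and spot1 below 0.014 m)) and (distance between vase2 and spot0 below 0.014 m or (distance between vase2 and spot1 below 0.014 m and distance between any of vase0, vase1, vase2 and spot0 below 0.014 m) or (distance between vase2 and spot2 below 0.014 m and distance between any of vase0, vase1, vase2 and spot1 below 0.014 m)) and (distance between jar0 and spot5 below 0.014 m or (distance between jar0 and spot4 below 0.014 m and distance between any of jar0, jar1, jar2 and spot5 below 0.014 m) or (distance between jar0 and spot3 below 0.014 m and distance between any of jar0, jar1, jar2 and spot4 below 0.014 m)) and (distance between jar1 and spot5 below 0.014 m or (distance between jar1 and spot4 below 0.014 m and distance between any of jar0, jar1, jar2 and spot5 below 0.014 m) or (distance between jar1 and spot3 below 0.014 m and distance between any of jar0, jar1, jar2 and spot4 below 0.014 m)) and (distance between jar2 and spot5 below 0.014 m or (distance between jar2 and spot4 below 0.014 m and distance between any of jar0, jar1, jar2 and spot5 below 0.014 m) or (distance between jar2 and spot3 below 0.014 m and distance between any of jar0, jar1, jar2 and spot4 below 0.014 m))), for 0.2 s.
At the end, for the whole second after the job is handed in: The board is within 6 mm of the right stop; each vase and jar present stands upright (within 0.1 rad), at rest, its underside centre within 14 mm of a disc centre; the vases fill discs 0, 1, 2 in turn from the left, the jars fill discs 5, 4, 3 in turn from the right (value of joint board above 0.114 m and (distance between vase0 and spot0 below 0.014 m or (distance between vase0 and spot1 below 0.014 m and distance between any of vase0, vase1, vase2 and spot0 below 0.014 m) or (distance between vase0 and spot2 below 0.014 m and distance between any of vase0, vase1, vase2 and spot1 below 0.014 m)) and angle between each of vase0, vase1, vase2, jar0, jar1, jar2's own z axis and vertical below 0.1 rad and linear speed of each of vase0, vase1, vase2, jar0, jar1, jar2 below 0.02 m/s and (distance between vase1 and spot0 below 0.014 m or (distance between vase1 and spot1 below 0.014 m and distance between any of vase0, vase1, vase2 and spot0 below 0.014 m) or (distance between vase1 and spot2 below 0.014 m and distance between any of vase0, vase1, vase2 and spot1 below 0.014 m)) and (distance between vase2 and spot0 below 0.014 m or (distance between vase2 and spot1 below 0.014 m and distance between any of vase0, vase1, vase2 and spot0 below 0.014 m) or (distance between vase2 and spot2 below 0.014 m and distance between any of vase0, vase1, vase2 and spot1 below 0.014 m)) and (distance between jar0 and spot5 below 0.014 m or (distance between jar0 and spot4 below 0.014 m and distance between any of jar0, jar1, jar2 and spot5 below 0.014 m) or (distance between jar0 and spot3 below 0.014 m and distance between any of jar0, jar1, jar2 and spot4 below 0.014 m)) and (distance between jar1 and spot5 below 0.014 m or (distance between jar1 and spot4 below 0.014 m and distance between any of jar0, jar1, jar2 and spot5 below 0.014 m) or (distance between jar1 and spot3 below 0.014 m and distance between any of jar0, jar1, jar2 and spot4 below 0.014 m)) and (distance between jar2 and spot5 below 0.014 m or (distance between jar2 and spot4 below 0.014 m and distance between any of jar0, jar1, jar2 and spot5 below 0.014 m) or (distance between jar2 and spot3 below 0.014 m and distance between any of jar0, jar1, jar2 and spot4 below 0.014 m))); the robot touches nothing.
It fails at once if the bicycle bell is moved more than 50 mm (distance of bell from where it was at the start of the episode above 0.05 m).
It fails at once if the bottle opener is moved more than 50 mm (distance of opener from where it was at the start of the episode above 0.05 m).
It fails at once if the umbrella cap is moved more than 50 mm (distance of cap from where it was at the start of the episode above 0.05 m).
Of vase0, vase1, vase2, jar0, jar1, jar2 only 4 to 6 are there at a start; the rules pass over those that are not, and their reading is None.
At some moment in a run one of jar0, jar1, jar2 may be knocked a few centimetres aside while the robot is not near it.
It also fails if it takes over 210 s, if anything falls off the work surface, if the arm or the gripper's body presses on something with over 40 N, if the wrist force passes 120 N, or if a joint passes its speed limit or range.

ROBOT

A 6-joint arm with a two-finger parallel gripper is mounted at the origin on the work surface. World frame = base frame: x ahead of the robot, y to its left, z up, the work surface at z = 0. Lengths are in m, angles in degrees, forces in N, time in s.
With the tool pointing down it reaches from about 0.3 to 0.75 m from the base axis. Payload 8.5 kg.
Tool frame: the origin (TCP) lies at the very end of the fingers, on their centre line; the grasp point (between the pads) lies 19 mm behind it; z points along the fingers, y is the direction in which the jaws open and shut (so a half turn about z gives the same grasp; the last joint's range is limited). The gripper opens to 85 mm and grips with 20 to 120 N. Pads are 22 mm wide; open, the fingers measure 114 mm over their backs; the gripper's body (76 mm by 85 mm) begins 54 mm behind the grasp point. The pads swing forward as they close: fully open they stand 13 mm farther back than shut.
Start: joints at [-80.346, 21.807, 74.336, -0, 83.858, -12.336], TCP at [0.206, -0.51, 0.231] pointing down, gripper open.
Joint ranges: [-178.18, 178.18], [-50.72, 133.34], [12.68, 142.11], [-81.47, 261.47], [9.98, 163.14], [-165.26, 165.26]. Speed limits (degrees/s): [136.94, 136.94, 180, 180, 180, 180].

INTERFACE

Orientations are given as a 3x3 rotation matrix whose columns are the frame's x, y, z axes.
In Python, from rig import status, vision, env gives the robot as it stands.
- The arm moves only by the tool send_rows, never from a script. Its argument "targets" is a list of rows, each a list of 7 numbers: the shift along the tool's x, y, z in units of 50 mm (1.0 is 50 mm), then the turn, a rotation vector about the tool's x, y, z in units of 8 degrees (1.0 is 8 degrees), then the finger opening in mm, from 0 to 85.4. A call has 1 to 5 rows; each row is the pose to reach, as a shift and turn from the pose commanded when the call began, along the tool's axes at that moment; what a row does not reach only later rows make up. A row lasts 1/8 s, in which the tool goes at most 62.5 mm and 10.7 degrees, less where a joint would pass 70% of its speed; a pose out of reach is approached as far as the arm can. A call with a gripper value outside its range is refused whole. The fingers move at their own pace and stop on an object; "grip_force" is the grip in N (left out, the last holds). Time passes only in rows, so rows that repeat a pose let the fingers close. It gives the time, the measured TCP pose, the force and the opening at its end, in the units of the state.
- status.observe(): the state, without advancing time (a new reading comes with each control period).
- vision.get_image(name): name is "scene" or "side" or "wrist"; returns (picture, depth): 400x640x3 uint8, red, green, blue; 400x640 float32, m along the optical axis (not along the pixel's ray), 0 where there is no reading.
- vision.camera_model(name): a dict with "camera_matrix" (3x3 intrinsics, pixels), "view" (4x4, takes a point from world to camera coordinates); the wrist camera has in their place "T_tool_cam" (4x4, takes a point from camera to tool coordinates, whose origin is the TCP and whose axes are the flange's). Camera axes: x right, y down, z forward; pixel columns grow to the right and rows downward; lengths in m; the calibration is good to about 2 mm. A picture is of the moment at which its call begins: read the wrist's pose just before it. camera_model takes no time and is no camera call.
- env.close_job(): hands the job in, once; it reports no verdict.
Trained networks look in the newest picture that a camera, given by its name, has taken for a name from the list of things; names that differ only in an ending like _2 or _b are one class to them, and where a whole thing is asked for, a point or a joint stands for the part that bears it (a point fixed in the world has none). Each returns a list of dicts, best first, with "p" (0 to 1); they miss things now and then, are a little off and sometimes report something else, mostly with a low value. They report only what shows in the picture. A call takes as long as a camera call. They do not tell look-alikes from the thing itself.
- vision.masks_of(camera, label): "pixels" (400x640 bool, what is visible of it) and "extent" ([left, top, right, bottom] in pixels, round what is visible of it).
The state is a dict: "time_s": time; "q": joint angles; "qvel": joint speeds; "joint_efforts": joint torques, N m; "position": TCP position; "tool_rot": TCP orientation; "ft_force": force on the tool from outside, world axes, zero at the start; "wrist_torque": the same for the moment, N m; "grip_width": finger opening in m.
Only numpy, scipy, OpenCV 4.12 (cv2) and the standard library are available. Lean on these libraries where they do the work, as an engineer would, in place of code of your own. Each camera call takes 0.05 s, during which the arm holds its last target.

## Working session

There is one attempt and no reset: what is moved stays moved. The work goes in short steps, Python scripts to look and compute and a tool call to move; the robot and the scene stay as the last step left them, time stands still between calls to the robot, and variables do not carry over. Pictures are saved under pics/ and viewed, and the job is handed in when it is done.

Besides the shell and the picture viewer there is one more tool, called after "Request:" as name(argument=value, ...), one argument or row to a line, values as JSON. send_rows: Moves the arm, as the interface text tells. Its arguments: {"type":"object","properties":{"targets":{"type":"array","items":{"type":"array","items":{"type":"number"}}},"grip_force":{"type":"number"}},"required":["targets"]}

```bash
ls; mkdir -p pics; cat > h.py <<'E'
import numpy as np, cv2
from rig import status, vision, env
def st():
    s=status.observe(); return s
def shot(name,fn):
    s=st(); im,d=vision.get_image(name); cv2.imwrite('pics/'+fn,im[:,:,::-1]); return s,im,d
def pose(s):
    T=np.eye(4); T[:3,:3]=np.array(s['tool_rot']); T[:3,3]=s['position']; return T
def cam2world(name,s=None):
    m=vision.camera_model(name)
    if name=='wrist': return np.array(m['camera_matrix']), pose(s)@np.array(m['T_tool_cam'])
    return np.array(m['camera_matrix']), np.linalg.inv(np.array(m['view']))
def cloud(name,d,s=None):
    K,T=cam2world(name,s)
    v,u=np.mgrid[:400,:640]
    P=np.stack([(u-K[0,2])/K[0,0]*d,(v-K[1,2])/K[1,1]*d,d],-1)
    W=P@T[:3,:3].T+T[:3,3]; W[d<=0]=np.nan
    return W
E
python3 - <<'E'
from h import *
s=st();print(s['time_s'],s['position'],np.round(s['tool_rot'],3),s['grip_width'])
for c in ('scene','side','wrist'):
    shot(c,c+'0.png'); 
m=vision.camera_model('scene');print(m); print(vision.camera_model('wrist')['T_tool_cam'])
E
```

```text
pics
0.0 [ 0.20590077 -0.50969673  0.23069125] [[ 0.927  0.374 -0.   ]
 [ 0.374 -0.927  0.001]
 [ 0.    -0.001 -1.   ]] 0.08573417634539013
{'camera_matrix': array([[411.68232585,   0.        , 324.16092977],
       [  0.        , 411.68232585, 199.03568553],
       [  0.        ,   0.        ,   1.        ]]), 'view': array([[-0.31693434,  0.9482176 , -0.02088089,  0.13603195],
       [ 0.70357457,  0.22028644, -0.6756158 , -0.2850699 ],
       [-0.63603101, -0.22881711, -0.73695812,  1.42345026],
       [ 0.        ,  0.        ,  0.        ,  1.        ]])}
[[ 1.10611650e-04 -9.50657035e-01 -3.10243759e-01  8.18588739e-02]
 [ 9.99999812e-01  2.92379357e-04 -5.39385108e-04 -2.27098815e-04]
 [ 6.03479118e-04 -3.10243641e-01  9.50656888e-01 -1.42510228e-01]
 [ 0.00000000e+00  0.00000000e+00  0.00000000e+00  1.00000000e+00]]
```

View pics/scene0.png

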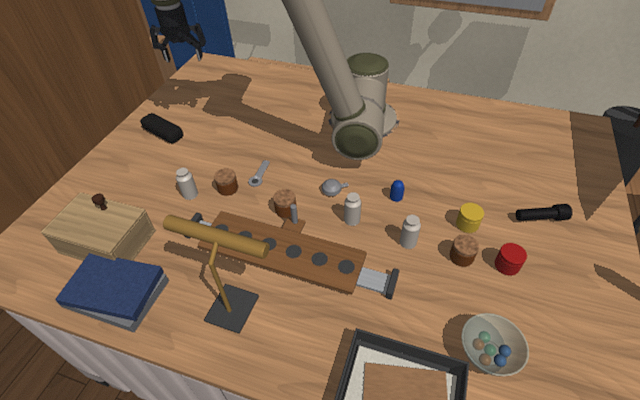

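View pics/side0.png

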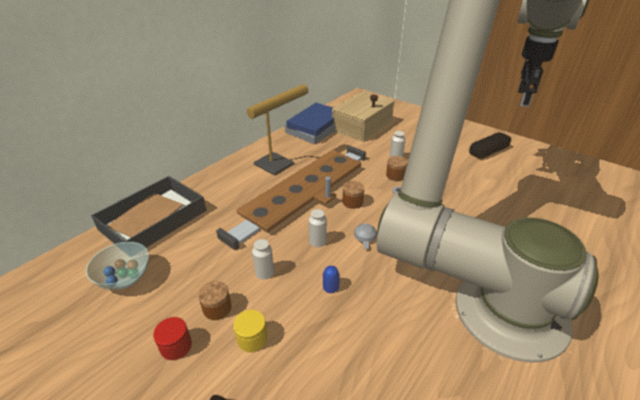

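```bash
cat > det.py <<'E'
from h import *
def run(c,labels,tag):
    s,im,d=shot(c,tag+'.png'); W=cloud(c,d,s); vis=im.copy()
    for l in labels:
        for r in vision.masks_of(c,l):
            if r['p']<0.2: continue
            m=r['pixels']&np.isfinite(W[...,2]); P=W[m]
            if len(P)<20: continue
            zt=np.percentile(P[:,2],97)
            top=P[P[:,2]>zt-0.006]
            c2=(top[:,:2].min(0)+top[:,:2].max(0))/2
            print(c,l,round(r['p'],2),r['extent'],'n',len(P),'zt',round(zt,3),'topmid',np.round(c2,3),'topspan',np.round(np.ptp(top[:,:2],axis=0),3),'med',np.round(np.median(P,axis=0),3),'rgb',np.median(im[m],axis=0))
E
python3 - <<'E'
from det import *
run('scene',['vase0','jar0','post','bell','opener','cap','spot0'],'s1')
E
```

```text
scene vase0 0.95 [175.8, 166.7, 201.5, 198.8] n 449 zt 0.091 topmid [ 0.505 -0.38 ] topspan [0.03  0.028] med [ 0.516 -0.371  0.057] rgb [140. 132. 124.]
scene vase0 0.79 [402.0, 215.5, 421.9, 249.4] n 564 zt 0.091 topmid [0.484 0.246] topspan [0.032 0.031] med [0.499 0.246 0.06 ] rgb [140. 131. 121.]
scene vase0 0.62 [343.7, 193.2, 361.8, 226.9] n 465 zt 0.091 topmid [0.457 0.089] topspan [0.029 0.03 ] med [0.47  0.092 0.059] rgb [139. 131. 123.]
scene vase0 0.54 [197.4, 203.8, 368.4, 293.8] n 6005 zt 0.031 topmid [ 0.646 -0.048] topspan [0.256 0.407] med [ 0.615 -0.007  0.028] rgb [124.  87.  57.]
scene jar0 0.96 [271.3, 189.1, 297.8, 217.9] n 474 zt 0.056 topmid [ 0.479 -0.094] topspan [0.058 0.056] med [ 0.495 -0.093  0.052] rgb [124.  92.  67.]
scene jar0 0.82 [448.2, 234.5, 479.6, 265.6] n 745 zt 0.055 topmid [0.492 0.381] topspan [0.061 0.059] med [0.506 0.379 0.051] rgb [124.  92.  67.]
scene jar0 0.77 [492.7, 243.5, 527.9, 278.0] n 833 zt 0.055 topmid [0.483 0.487] topspan [0.059 0.058] med [0.497 0.484 0.05 ] rgb [150.  35.  33.]
scene jar0 0.77 [456.3, 204.4, 486.4, 235.1]
[... 631 characters left out ...]
mid [0.373 0.004] topspan [0.037 0.037] med [0.379 0.01  0.025] rgb [126.  122.5 122. ]
scene opener 0.55 [245.5, 161.5, 271.7, 189.7] n 294 zt 0.005 topmid [ 0.366 -0.225] topspan [0.111 0.044] med [ 0.377 -0.226  0.002] rgb [129.5 125.  124. ]
scene cap 0.84 [390.3, 180.1, 404.6, 202.0] n 264 zt 0.06 topmid [0.341 0.185] topspan [0.03  0.027] med [0.352 0.185 0.037] rgb [ 31.  56. 106.]
scene cap 0.42 [212.6, 167.6, 236.8, 196.5] n 510 zt 0.056 topmid [ 0.453 -0.288] topspan [0.061 0.06 ] med [ 0.465 -0.28   0.05 ] rgb [108.   78.5  58. ]
scene spot0 0.9 [197.4, 205.1, 365.0, 294.7] n 6103 zt 0.031 topmid [ 0.632 -0.049] topspan [0.271 0.408] med [ 0.615 -0.01   0.028] rgb [124.  87.  57.]
```

```bash
cat > board.py <<'E'
from h import *
def board(tag,cam='scene'):
    s,im,d=shot(cam,tag+'.png'); W=cloud(cam,d,s)
    h=(np.abs(W[...,2]-0.03)<0.006)&(W[...,0]>0.45)&(W[...,0]<0.8)&(np.abs(W[...,1])<0.35)
    g=im.sum(2); 
    n,l,stt,c=cv2.connectedComponentsWithStats((h&(g<190)).astype(np.uint8))
    for i in range(1,n):
        if stt[i,4]>40:
            P=W[l==i]; print('disc',stt[i,4],np.round(c[i]),np.round((P.min(0)+P.max(0))/2,4)[:2],np.round(np.ptp(P,axis=0),3)[:2])
    P=W[h]; print('board ext',np.round(np.percentile(P,[0.5,99.5],axis=0),3))
    return s,im,d,W
E
python3 - <<'E'
from board import *
for cam in ('scene','side'):
    s,im,d,W=board('b_'+cam,cam)
    m=(W[...,2]>0.062)&(W[...,2]<0.1)&(W[...,0]>0.44)&(W[...,0]<0.64)&(W[...,1]<0.06)&(W[...,1]>-0.3)
    n,l,stt,c=cv2.connectedComponentsWithStats(m.astype(np.uint8))
    for i in range(1,n):
        if stt[i,4]>5: P=W[l==i]; print(stt[i],np.round(P.min(0),3),np.round(P.max(0),3))
    m=(W[...,2]>0.1)&(W[...,0]>0.44)&(W[...,0]<0.9)&(W[...,1]<0.1)&(W[...,1]>-0.6)
    P=W[m]; print('lamp',np.round(P.min(0),3),np.round(P.max(0),3))
    x0,y0=(150,160) if cam=='scene' else (200,80)
    cv2.imwrite(f'pics/c_{cam}.png',cv2.resize(im[y0:y0+150,x0:x0+260,::-1],None,fx=3,fy=3,interpolation=cv2.INTER_CUBIC))
E
```

```text
disc 57 [227. 187.] [ 0.4672 -0.283 ] [0.032 0.05 ]
disc 48 [282. 210.] [ 0.501  -0.0976] [0.017 0.048]
disc 208 [396. 346.] [0.7778 0.2696] [0.004 0.16 ]
board ext [[ 0.469 -0.302  0.024]
 [ 0.786  0.327  0.035]]
[290 204   7  11  60] [ 0.521 -0.054  0.062] [ 0.538 -0.039  0.089]
lamp [ 0.667 -0.513  0.1  ] [0.808 0.002 0.243]
disc 211 [177. 218.] [0.7689 0.2694] [0.007 0.16 ]
board ext [[ 0.456 -0.309  0.024]
 [ 0.788  0.336  0.035]]
[326 177   5  12  56] [ 0.517 -0.051  0.062] [ 0.532 -0.035  0.091]
lamp [ 0.663 -0.511  0.101] [0.803 0.005 0.243]
```

```bash
echo
```

```text
(no output)
```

View pics/c_scene.png

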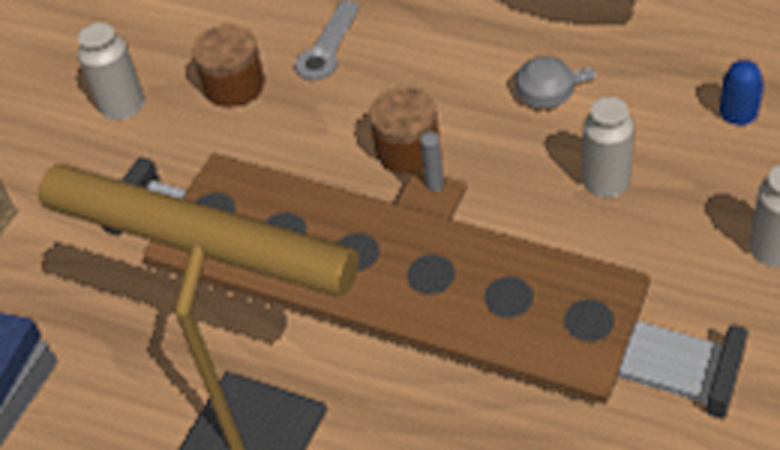

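View pics/c_side.png

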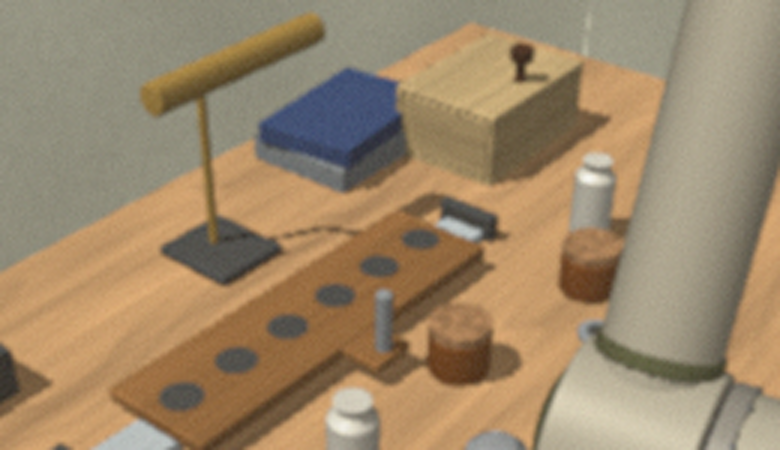

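```bash
python3 - <<'E'
from h import *
for c in ('scene','side'):
    s,im,d=shot(c,'q.png'); W=cloud(c,d)
    h=(np.abs(W[...,2]-0.03)<0.006)&(W[...,0]>0.52)&(W[...,0]<0.76)&(np.abs(W[...,1])<0.35)
    hsv=cv2.cvtColor(im,cv2.COLOR_RGB2HSV)
    for th in (70,85,100):
        m=h&(hsv[...,1]<th)
        n,l,stt,cc=cv2.connectedComponentsWithStats(m.astype(np.uint8))
        for i in range(1,n):
            if stt[i,4]>40:
                P=W[l==i]; print(c,th,stt[i,4],np.round(cc[i]),np.round(P.mean(0),4),np.round(np.ptp(P,axis=0),3)[:2])
    # lamp head shape
    m=(W[...,2]>0.13)&(W[...,0]>0.5)&(W[...,0]<0.9)&(W[...,1]<0.1)&(W[...,1]>-0.3)
    P=W[m]; print(np.round(np.percentile(P,[1,50,99],axis=0),3))
E
```

```text
scene 70 49 [196. 217.] [ 0.5946 -0.3037  0.0281] [0.028 0.016]
scene 70 49 [222. 227.] [ 0.6041 -0.2199  0.0287] [0.017 0.033]
scene 70 55 [246. 234.] [ 0.6054 -0.1523  0.0283] [0.017 0.034]
scene 70 83 [270. 242.] [ 0.6116 -0.0807  0.0282] [0.032 0.035]
scene 70 157 [293. 251.] [ 0.619  -0.0165  0.0282] [0.038 0.037]
scene 70 162 [319. 259.] [0.6208 0.0515 0.0281] [0.039 0.037]
scene 70 170 [346. 266.] [0.6223 0.1192 0.028 ] [0.037 0.036]
scene 70 163 [392. 282.] [0.6286 0.2333 0.0272] [0.07  0.015]
scene 85 49 [196. 217.] [ 0.5946 -0.3037  0.0281] [0.028 0.016]
scene 85 55 [222. 227.] [ 0.6039 -0.2206  0.0286] [0.018 0.036]
scene 85 58 [246. 234.] [ 0.6056 -0.1522  0.0283] [0.017 0.034]
scene 85 88 [270. 242.] [ 0.6118 -0.0806  0.0282] [0.032 0.036]
scene 85 163 [293. 251.] [ 0.6191 -0.0163  0.0282] [0.038 0.038]
scene 85 169 [319. 259.] [0.6207 0.0518 0.0281] [0.039 0.038]
scene 85 180 [346. 266.] [0.6223 0.1198 0.028 ] [0.038 0.038]
scene 85 166 [392. 282.] [0.6286 0.2334 0.0272] [0.07  0.016]
scene 100 50 [196. 217.] [ 0.5948 -0.3036  0.0282] [0.029 0.016]
scene 100 62 [222. 22
[... 1372 characters left out ...]

side 85 103 [260. 212.] [0.6214 0.1224 0.0297] [0.038 0.036]
side 85 143 [227. 236.] [0.6181 0.2377 0.0285] [0.07  0.017]
side 100 65 [357. 150.] [ 0.6066 -0.3008  0.0278] [0.069 0.019]
side 100 65 [340. 159.] [ 0.6143 -0.218   0.0291] [0.039 0.036]
side 100 70 [326. 168.] [ 0.6154 -0.1501  0.0294] [0.037 0.039]
side 100 75 [311. 178.] [ 0.6176 -0.0824  0.0292] [0.039 0.039]
side 100 86 [296. 188.] [ 0.6181 -0.0142  0.0296] [0.035 0.036]
side 100 95 [278. 200.] [0.6202 0.054  0.0297] [0.039 0.038]
side 100 109 [260. 212.] [0.6213 0.1225 0.0297] [0.04  0.036]
side 100 146 [227. 236.] [0.6188 0.2376 0.0285] [0.07  0.017]
[[ 0.736 -0.213  0.138]
 [ 0.744 -0.093  0.231]
 [ 0.799  0.004  0.242]]
```

Request:
send_rows(
  targets=[
    [0.94,-0.62,0,0,0,-0.85,60],
    [1.88,-1.24,0,0,0,-1.7,60],
    [2.82,-1.86,0,0,0,-2.55,60],
    [3.76,-2.48,0,0,0,-3.4,60],
    [4.7,-3.1,0,0,0,-4.25,60],
  ],
  grip_force=40,
)

```text
time_s: 1.38
position: [0.3666, -0.2767, 0.2315]
tool_rot: [[0.556, 0.831, 0.0], [0.831, -0.556, -0.0], [-0.0, 0.001, -1.0]]
ft_force: [-0.3, -0.2, -0.0]
grip_width: 0.0596
```

```bash
python3 - <<'E'
from det import *
run('side',['vase0','jar0','bell'],'s2')
s=st();print(s['time_s'],s['position'],np.round(s['tool_rot'],3),s['grip_width'])
R=np.array(s['tool_rot']); 
print((R.T@(np.array([0.526,-0.045,0.2])-s['position']))/0.05)
from scipy.spatial.transform import Rotation as Q
Rd=np.array([[0,1,0],[1,0,0],[0,0,-1.]]); print(np.degrees(Q.from_matrix(R.T@Rd).as_rotvec())/8)
E
```

```text
side vase0 0.68 [252.3, 236.7, 276.0, 280.6] n 717 zt 0.092 topmid [0.481 0.247] topspan [0.032 0.033] med [0.469 0.257 0.06 ] rgb [163. 155. 138.]
side vase0 0.59 [313.5, 210.7, 326.7, 246.8] n 621 zt 0.092 topmid [0.451 0.09 ] topspan [0.03  0.032] med [0.442 0.101 0.056] rgb [167. 159. 142.]
side jar0 0.97 [198.1, 279.8, 229.0, 322.1] n 1024 zt 0.057 topmid [0.485 0.384] topspan [0.06  0.057] med [0.472 0.39  0.054] rgb [150. 111.  75.]
side jar0 0.93 [342.9, 181.6, 363.5, 207.4] n 540 zt 0.057 topmid [ 0.474 -0.094] topspan [0.058 0.06 ] med [ 0.465 -0.079  0.045] rgb [129.   92.   63.5]
side jar0 0.93 [153.5, 316.7, 193.1, 362.8] n 1307 zt 0.058 topmid [0.478 0.49 ] topspan [0.059 0.059] med [0.464 0.494 0.054] rgb [183.  48.  38.]
side jar0 0.85 [231.1, 309.3, 264.0, 349.1] n 1174 zt 0.057 topmid [0.375 0.387] topspan [0.058 0.06 ] med [0.365 0.394 0.054] rgb [224.  191.5  61. ]
side bell 0.7 [356.4, 223.5, 375.0, 245.0] n 410 zt 0.036 topmid [0.365 0.005] topspan [0.041 0.039] med [0.358 0.017 0.025] rgb [151. 148. 141.]
1.575 [ 0.36620154 -0.27775248  0.23152932] [[ 0.558  0.83   0.   ]
 [ 0.83  -0.558 -0.001]
 [-0.     0.    -1.   ]] 0.06020180523127974
[5.64655122 0.05418785 0.6283851 ]
[ 2.51911289e-03  3.76561078e-03 -4.23987294e+00]
```

Request:
send_rows(
  targets=[
    [1.12,0,0,0,0,-0.85,60],
    [2.26,0,0,0,0,-1.7,60],
    [3.4,0.02,0,0,0,-2.55,60],
    [4.54,0.04,0.1,0,0,-3.4,60],
    [5.65,0.05,0.2,0,0,-4.24,45],
  ],
)

```text
time_s: 2.2
position: [0.527, -0.0455, 0.2212]
tool_rot: [[0.001, 1.0, 0.0], [1.0, -0.001, -0.001], [-0.001, 0.0, -1.0]]
ft_force: [0.7, -1.2, -0.5]
grip_width: 0.0457
```

```bash
python3 - <<'E'
from h import *
s,im,d=shot('wrist','w1.png'); print(s['position'],np.round(s['tool_rot'],3)); W=cloud('wrist',d,s)
m=(W[...,2]>0.065)&(W[...,2]<0.1)
n,l,stt,c=cv2.connectedComponentsWithStats(m.astype(np.uint8))
for i in range(1,n):
    if stt[i,4]>30:
        P=W[l==i]; T=P[P[:,2]>np.percentile(P[:,2],90)-.006]; print(stt[i],'zmax',np.round(T[:,2].max(),3),(T.min(0)+T.max(0))/2,np.ptp(T,axis=0))
E
```

```text
[ 0.52698936 -0.04547482  0.22117412] [[ 0.001  1.     0.   ]
 [ 1.    -0.001 -0.001]
 [-0.001  0.    -1.   ]]
[ 188    0   64   36 1780] zmax 0.094 [0.45477507 0.07987591 0.09187135] [0.03117671 0.01383269 0.00471444]
[312 171  20  26 413] zmax 0.092 [ 0.52911267 -0.04576658  0.08831275] [0.01519248 0.01516627 0.00716158]
[619 232  21  19 247] zmax 0.088 [ 0.79958575 -0.09851505  0.08307868] [0.00636596 0.00930727 0.01013204]
```

View pics/w1.png

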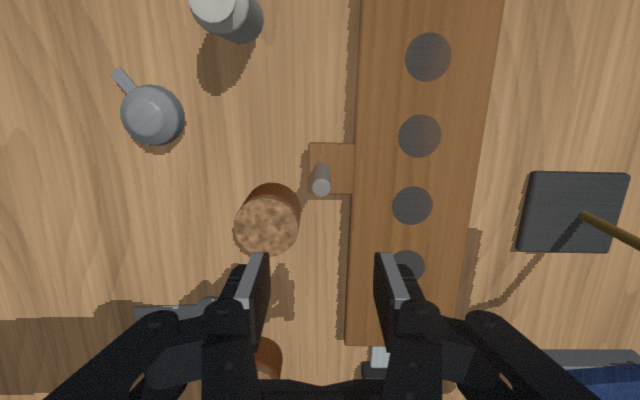

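Request:
send_rows(
  targets=[
    [0,0.03,1.0,0,0,0,45],
    [0,0.03,2.0,0,0,0,45],
    [0,0.03,2.8,0,0,0,45],
    [0,0.03,3.3,0,0,0,45],
    [0,0.03,3.3,0,0,0,45],
  ],
)

```text
time_s: 2.88
position: [0.5267, -0.0466, 0.0549]
tool_rot: [[0.004, 1.0, -0.003], [1.0, -0.004, 0.001], [0.001, -0.003, -1.0]]
ft_force: [-0.2, -0.1, 1.4]
grip_width: 0.0451
```

Request:
send_rows(
  targets=[
    [0,0,0,0,0,0,10],
    [0,0,0,0,0,0,8],
    [0,0,0,0,0,0,8],
    [0,0,0,0,0,0,8],
    [0,0,0,0,0,0,8],
  ],
  grip_force=60,
)

```text
time_s: 3.5
position: [0.5267, -0.046, 0.0577]
tool_rot: [[0.002, 1.0, -0.001], [1.0, -0.002, -0.001], [-0.001, -0.001, -1.0]]
ft_force: [-6.2, -2.8, 5.5]
grip_width: 0.0144
```

Request:
send_rows(
  targets=[
    [0.15,0,0,0,0,0,8],
    [0.35,0,0,0,0,0,8],
    [0.6,0.01,0,0,0,0,8],
    [0.85,0.015,0,0,0,0,8],
    [1.1,0.02,0,0,0,0,8],
  ],
)

```text
time_s: 4.12
position: [0.5279, 0.0093, 0.0577]
tool_rot: [[0.002, 1.0, -0.0], [1.0, -0.002, -0.001], [-0.001, -0.0, -1.0]]
ft_force: [-4.9, -2.6, 5.4]
grip_width: 0.0141
```

Request:
send_rows(
  targets=[
    [0.15,0,0,0,0,0,8],
    [0.3,0.01,0,0,0,0,8],
    [0.45,0.01,0,0,0,0,8],
    [0.55,0.01,0,0,0,0,8],
    [0.65,0.01,0,0,0,0,8],
  ],
)

```text
time_s: 4.75
position: [0.5284, 0.034, 0.0575]
tool_rot: [[0.001, 1.0, -0.002], [1.0, -0.001, -0.014], [-0.014, -0.002, -1.0]]
ft_force: [-11.7, -48.5, 0.8]
grip_width: 0.0144
```

```bash
cat > spots.py <<'E'
from h import *
def spots(c):
    s,im,d=shot(c,'q_%s.png'%c); W=cloud(c,d,s)
    h=(np.abs(W[...,2]-0.03)<0.006)&(W[...,0]>0.52)&(W[...,0]<0.76)&(np.abs(W[...,1])<0.35)
    hsv=cv2.cvtColor(im,cv2.COLOR_RGB2HSV)
    n,l,stt,cc=cv2.connectedComponentsWithStats((h&(hsv[...,1]<95)).astype(np.uint8))
    for i in range(1,n):
        if stt[i,4]>30:
            P=W[l==i]; print(c,stt[i,4],np.round(cc[i]),'mean',np.round(P.mean(0),4),'mid',np.round((P.max(0)+P.min(0))/2,4)[:2],np.round(np.ptp(P,axis=0),3)[:2])
E
python3 - <<'E'
from spots import *
print(st()['ft_force']);spots('side');spots('scene')
E
```

```text
[-11.71558079 -48.52138048   0.77697818]
side 66 [356. 150.] mean [ 0.6081 -0.3009  0.0276] mid [ 0.6091 -0.3008] [0.07  0.021]
side 57 [326. 169.] mean [ 0.6145 -0.1472  0.0291] mid [ 0.6158 -0.1466] [0.035 0.036]
side 82 [294. 190.] mean [ 0.618  -0.0078  0.0294] mid [ 0.6134 -0.0086] [0.05  0.036]
side 92 [277. 200.] mean [0.6202 0.0591 0.0296] mid [0.6193 0.0592] [0.038 0.039]
side 106 [259. 213.] mean [0.6212 0.1276 0.0298] mid [0.6212 0.1272] [0.039 0.038]
side 119 [239. 226.] mean [0.6231 0.1949 0.0297] mid [0.6243 0.1951] [0.04  0.038]
side 137 [227. 236.] mean [0.6198 0.2379 0.0287] mid [0.6234 0.2368] [0.076 0.016]
scene 52 [196. 217.] mean [ 0.5943 -0.3037  0.0276] mid [ 0.5944 -0.3033] [0.028 0.015]
scene 63 [248. 234.] mean [ 0.6058 -0.1461  0.0284] mid [ 0.6053 -0.1475] [0.016 0.039]
scene 105 [272. 243.] mean [ 0.6138 -0.0754  0.0285] mid [ 0.6155 -0.0788] [0.038 0.038]
scene 166 [295. 252.] mean [ 0.6189 -0.0112  0.0281] mid [ 0.6187 -0.0108] [0.039 0.039]
scene 174 [321. 259.] mean [0.6206 0.0572 0.0282] mid [0.6214 0.0569] [0.041 0.039]
scene 183 [348. 267.] mean [0.6224 0.1249 0.0282] mid [0.6214 0.1249] [0.039 0.039]
scene 194 [376. 275.] mean [0.6238 0.1931 0.0279] mid [0.6224 0.193 ] [0.04  0.039]
scene 168 [393. 281.] mean [0.6284 0.2337 0.0273] mid [0.6265 0.2336] [0.071 0.016]
```

Request:
send_rows(
  targets=[
    [-0.07,0,0,0,0,0,8],
    [-0.12,0,0,0,0,0,8],
    [-0.12,0,0,0,0,0,40],
    [-0.12,0,0,0,0,0,40],
    [-0.12,0,0,0,0,0,40],
  ],
)

```text
time_s: 5.48
position: [0.5293, 0.0362, 0.0566]
tool_rot: [[0.001, 1.0, 0.001], [1.0, -0.001, -0.0], [-0.0, 0.001, -1.0]]
ft_force: [0.4, 1.0, -0.1]
grip_width: 0.0401
```

Request:
send_rows(
  targets=[
    [0,0,-0.6,0,0,0,40],
    [0,0,-1.4,0,0,0,60],
    [0,0,-2.2,0,0,0,85],
    [0,0,-3.0,0,0,0,85],
    [0,0,-3.4,0,0,0,85],
  ],
)

```text
time_s: 6.1
position: [0.5295, 0.0362, 0.2287]
tool_rot: [[0.001, 1.0, 0.003], [1.0, -0.001, -0.0], [-0.0, 0.003, -1.0]]
ft_force: [-0.2, 0.1, -0.5]
grip_width: 0.0853
```

```bash
cat > all.py <<'E'
from spots import *
from det import *
import sys
for c in ('side','scene'):
    spots(c); run(c,['vase0','jar0'],'al_%s'%c)
s=st();print(s['time_s'],s['position'],np.round(s['tool_rot'],3),s['grip_width'])
E
python3 all.py
```

```text
side 65 [356. 150.] mean [ 0.6094 -0.3005  0.0279] mid [ 0.6096 -0.3029] [0.07 0.02]
side 71 [325. 169.] mean [ 0.6159 -0.1445  0.0293] mid [ 0.6174 -0.145 ] [0.04  0.037]
side 76 [310. 179.] mean [ 0.6165 -0.0765  0.0295] mid [ 0.6159 -0.0765] [0.036 0.037]
side 84 [294. 189.] mean [ 0.6188 -0.0086  0.0294] mid [ 0.6188 -0.0085] [0.039 0.038]
side 38 [308. 202.] mean [0.5499 0.0097 0.0296] mid [ 0.5559 -0.0032] [0.072 0.076]
side 91 [277. 200.] mean [0.62   0.0593 0.0297] mid [0.6202 0.0597] [0.038 0.038]
side 106 [259. 213.] mean [0.6213 0.1279 0.0298] mid [0.6215 0.1266] [0.036 0.038]
side 118 [239. 226.] mean [0.6229 0.1952 0.0297] mid [0.6229 0.1956] [0.037 0.036]
side 135 [227. 236.] mean [0.6195 0.2378 0.0287] mid [0.6221 0.237 ] [0.073 0.016]
side vase0 0.77 [308.6, 212.8, 326.1, 243.4] n 598 zt 0.092 topmid [0.451 0.089] topspan [0.03  0.031] med [0.442 0.102 0.058] rgb [170. 161. 146.]
side vase0 0.56 [251.5, 235.8, 275.7, 278.3] n 677 zt 0.093 topmid [0.48  0.248] topspan [0.031 0.031] med [0.469 0.257 0.062] rgb [164. 158. 142.]
side vase0 0.53 [389.1, 134.0, 407.6, 157.4
[... 2635 characters left out ...]
38.8, 195.1] n 476 zt 0.056 topmid [ 0.455 -0.287] topspan [0.053 0.057] med [ 0.466 -0.279  0.047] rgb [108.  80.  59.]
scene jar0 0.77 [270.9, 189.0, 297.2, 218.5] n 544 zt 0.056 topmid [ 0.479 -0.096] topspan [0.059 0.059] med [ 0.492 -0.089  0.051] rgb [89. 62. 45.]
scene jar0 0.75 [455.7, 203.7, 485.3, 232.4] n 676 zt 0.055 topmid [0.381 0.383] topspan [0.061 0.057] med [0.396 0.383 0.049] rgb [170. 140.  59.]
scene jar0 0.51 [248.3, 158.4, 272.5, 189.6] n 242 zt 0.005 topmid [ 0.364 -0.223] topspan [0.114 0.038] med [ 0.373 -0.225  0.002] rgb [81. 79. 80.]
6.5 [0.5287053  0.03606303 0.22525977] [[ 0.002  1.    -0.002]
 [ 1.    -0.002  0.   ]
 [ 0.    -0.002 -1.   ]] 0.08494035504474189
```

Request:
send_rows(
  targets=[
    [0.53,-0.75,0,0,0,0,80],
    [1.06,-1.51,0.3,0,0,0,80],
    [1.06,-1.51,1.3,0,0,0,80],
    [1.06,-1.51,2.3,0,0,0,80],
    [1.06,-1.51,2.8,0,0,0,80],
  ],
)

```text
time_s: 7.12
position: [0.4523, 0.0893, 0.0838]
tool_rot: [[0.001, 1.0, -0.004], [1.0, -0.001, 0.0], [0.0, -0.004, -1.0]]
ft_force: [0.7, 0.2, 0.7]
grip_width: 0.0801
```

Request:
send_rows(
  targets=[
    [0,0,0.6,0,0,0,80],
    [0,0,1.1,0,0,0,80],
    [0,0,1.1,0,0,0,40],
    [0,0,1.1,0,0,0,36],
    [0,0,1.1,0,0,0,36],
  ],
  grip_force=40,
)

```text
time_s: 7.75
position: [0.4539, 0.0892, 0.0321]
tool_rot: [[0.001, 1.0, 0.001], [1.0, -0.001, -0.0], [-0.0, 0.001, -1.0]]
ft_force: [0.5, 0.4, -1.6]
grip_width: 0.0431
```

Request:
send_rows(
  targets=[
    [0,0,0,0,0,0,36],
    [0,0,-0.3,0,0,0,36],
    [0,0,-1.0,0,0,0,36],
    [0,0,-1.8,0,0,0,36],
    [0,0,-2.5,0,0,0,36],
  ],
)

```text
time_s: 8.38
position: [0.4534, 0.0892, 0.1579]
tool_rot: [[0.002, 1.0, 0.001], [1.0, -0.002, -0.0], [-0.0, 0.001, -1.0]]
ft_force: [0.9, 0.9, -3.3]
grip_width: 0.0432
```

Request:
send_rows(
  targets=[
    [0.15,0.6,0,0,0,0,36],
    [0.37,1.6,0,0,0,0,36],
    [0.6,2.6,0,0,0,0,36],
    [0.74,3.2,0,0,0,0,36],
    [0.74,3.36,0,0,0,0,36],
  ],
)

```text
time_s: 9.0
position: [0.6225, 0.1261, 0.1556]
tool_rot: [[0.001, 1.0, -0.001], [1.0, -0.001, 0.0], [-0.0, -0.001, -1.0]]
ft_force: [0.2, 0.2, -2.4]
grip_width: 0.0435
```

```bash
python3 - <<'E'
from det import *
run('side',['vase0'],'v1s');run('scene',['vase0'],'v1')
s=st();print(s['time_s'],s['position'],s['grip_width'])
E
```

```text
side vase0 0.96 [251.6, 236.9, 275.1, 279.2] n 697 zt 0.093 topmid [0.482 0.249] topspan [0.032 0.031] med [0.469 0.257 0.061] rgb [166. 159. 142.]
side vase0 0.89 [245.7, 152.7, 264.4, 189.7] n 447 zt 0.214 topmid [0.622 0.135] topspan [0.023 0.013] med [0.611 0.142 0.163] rgb [165. 157. 142.]
scene vase0 0.76 [337.3, 218.1, 361.1, 251.5] n 273 zt 0.203 topmid [0.635 0.141] topspan [0.043 0.009] med [0.638 0.139 0.155] rgb [144. 135. 127.]
scene vase0 0.72 [400.3, 217.6, 422.4, 250.2] n 519 zt 0.091 topmid [0.484 0.246] topspan [0.032 0.031] med [0.5   0.246 0.062] rgb [143. 136. 127.]
scene vase0 0.67 [176.1, 165.6, 199.5, 198.7] n 475 zt 0.091 topmid [ 0.506 -0.381] topspan [0.03  0.031] med [ 0.516 -0.372  0.056] rgb [145. 137. 128.]
9.2 [0.62073637 0.12572937 0.15637435] 0.04324383999802225
```

Request:
send_rows(
  targets=[
    [0,0.02,0.6,0,0,0,36],
    [0,0.02,1.2,0,0,0,36],
    [0,0.02,1.6,0,0,0,36],
    [0,0.02,1.78,0,0,0,36],
    [0,0.02,1.84,0,0,0,36],
  ],
)

```text
time_s: 9.82
position: [0.6224, 0.1258, 0.0647]
tool_rot: [[0.002, 1.0, 0.0], [1.0, -0.002, 0.0], [0.0, 0.0, -1.0]]
ft_force: [0.1, 0.3, -2.2]
grip_width: 0.0433
```

Request:
send_rows(
  targets=[
    [0,0,0.02,0,0,0,36],
    [0,0,0.02,0,0,0,36],
  ],
)

```text
time_s: 10.07
position: [0.6229, 0.1259, 0.064]
tool_rot: [[0.002, 1.0, 0.001], [1.0, -0.002, 0.0], [0.0, 0.001, -1.0]]
ft_force: [-0.3, 0.2, -2.8]
grip_width: 0.0431
```

Request:
send_rows(
  targets=[
    [0,0,0.03,0,0,0,36],
    [0,0,0.03,0,0,0,36],
  ],
)

```text
time_s: 10.32
position: [0.6229, 0.1259, 0.0621]
tool_rot: [[0.002, 1.0, 0.001], [1.0, -0.002, 0.0], [0.0, 0.001, -1.0]]
ft_force: [-0.4, -0.0, -0.8]
grip_width: 0.0428
```

Request:
send_rows(
  targets=[
    [0,0,0,0,0,0,50],
    [0,0,0,0,0,0,70],
    [0,0,0,0,0,0,80],
    [0,0,-0.8,0,0,0,80],
    [0,0,-1.8,0,0,0,80],
  ],
)

```text
time_s: 10.95
position: [0.6222, 0.1258, 0.1521]
tool_rot: [[0.002, 1.0, -0.002], [1.0, -0.002, -0.0], [-0.0, -0.002, -1.0]]
ft_force: [0.3, -0.2, -0.7]
grip_width: 0.0801
```

```bash
python3 - <<'E'
from det import *
run('side',['vase0'],'v1s');run('scene',['vase0'],'v1')
s=st();print(s['time_s'],s['position'],s['grip_width'])
E
```

```text
side vase0 0.75 [251.5, 239.7, 273.7, 280.4] n 668 zt 0.092 topmid [0.48  0.248] topspan [0.03  0.028] med [0.469 0.258 0.061] rgb [165.  158.5 143. ]
side vase0 0.66 [248.4, 183.0, 267.8, 218.0] n 584 zt 0.122 topmid [0.621 0.127] topspan [0.032 0.03 ] med [0.609 0.136 0.084] rgb [158. 152. 137.]
side vase0 0.24 [214.4, 161.6, 343.6, 248.2] n 4016 zt 0.033 topmid [0.596 0.028] topspan [0.164 0.408] med [0.599 0.044 0.029] rgb [148. 106.  66.]
scene vase0 0.95 [401.0, 215.5, 421.8, 249.6] n 553 zt 0.091 topmid [0.485 0.246] topspan [0.031 0.031] med [0.499 0.246 0.061] rgb [144. 136. 127.]
scene vase0 0.87 [175.8, 167.5, 201.4, 199.5] n 501 zt 0.091 topmid [ 0.505 -0.383] topspan [0.032 0.03 ] med [ 0.516 -0.372  0.055] rgb [145. 136. 128.]
scene vase0 0.74 [337.9, 241.4, 356.9, 278.0] n 526 zt 0.121 topmid [0.643 0.132] topspan [0.063 0.015] med [0.64  0.13  0.085] rgb [143. 136. 128.]
11.15 [0.62278811 0.12590743 0.15249531] 0.08013274556897326
```

Request:
send_rows(
  targets=[
    [0.6,-0.7,-0.2,0,0,0,80],
    [1.3,-1.5,-0.2,0,0,0,80],
    [2.0,-2.3,-0.2,0,0,0,80],
    [2.42,-2.81,-0.2,0,0,0,80],
    [2.42,-2.81,0.3,0,0,0,80],
  ],
)

```text
time_s: 11.78
position: [0.4808, 0.2486, 0.1368]
tool_rot: [[-0.001, 1.0, 0.001], [1.0, 0.001, 0.0], [0.0, 0.001, -1.0]]
ft_force: [1.0, -0.4, 1.3]
grip_width: 0.08
```

Request:
send_rows(
  targets=[
    [0,0,0.9,0,0,0,80],
    [0,0,1.7,0,0,0,80],
    [0,0,2.12,0,0,0,80],
    [0,0,2.12,0,0,0,80],
    [0,0,2.12,0,0,0,60],
  ],
)

```text
time_s: 12.4
position: [0.4825, 0.2472, 0.0312]
tool_rot: [[0.002, 1.0, 0.0], [1.0, -0.002, 0.0], [0.0, 0.0, -1.0]]
ft_force: [-0.6, 0.2, 0.6]
grip_width: 0.0635
```

Request:
send_rows(
  targets=[
    [0,0,0,0,0,0,40],
    [0,0,0,0,0,0,36],
    [0,0,0,0,0,0,36],
    [0,0,0,0,0,0,36],
  ],
)

```text
time_s: 12.9
position: [0.4827, 0.2472, 0.0318]
tool_rot: [[0.002, 1.0, 0.002], [1.0, -0.002, 0.0], [0.0, 0.002, -1.0]]
ft_force: [-1.2, -0.2, 6.2]
grip_width: 0.0428
```

Request:
send_rows(
  targets=[
    [0,0,-0.4,0,0,0,36],
    [0,0,-1.2,0,0,0,36],
    [0,0,-2.0,0,0,0,36],
    [-0.1,0.3,-2.5,0,0,0,36],
    [-0.4,1.1,-2.5,0,0,0,36],
  ],
)

```text
time_s: 13.52
position: [0.5375, 0.2277, 0.1584]
tool_rot: [[-0.0, 1.0, 0.003], [1.0, 0.0, 0.001], [0.001, 0.003, -1.0]]
ft_force: [0.8, 0.1, -2.1]
grip_width: 0.0431
```

Request:
send_rows(
  targets=[
    [-0.4,0.9,0,0,0,0,36],
    [-0.6,1.5,0,0,0,0,36],
    [-0.66,1.72,0.2,0,0,0,36],
    [-0.66,1.72,0.8,0,0,0,36],
    [-0.66,1.72,1.3,0,0,0,36],
  ],
)

```text
time_s: 14.15
position: [0.6219, 0.1943, 0.0889]
tool_rot: [[0.001, 1.0, -0.002], [1.0, -0.001, -0.0], [-0.0, -0.002, -1.0]]
ft_force: [-0.5, -0.8, -2.7]
grip_width: 0.0433
```

Request:
send_rows(
  targets=[
    [0,0,0.3,0,0,0,36],
    [0,0,0.5,0,0,0,36],
    [0,0,0.57,0,0,0,36],
    [0,0,0.57,0,0,0,36],
  ],
)

```text
time_s: 14.65
position: [0.6234, 0.194, 0.0628]
tool_rot: [[0.001, 1.0, 0.001], [1.0, -0.001, 0.0], [0.0, 0.001, -1.0]]
ft_force: [-0.3, 0.1, -2.0]
grip_width: 0.043
```

Request:
send_rows(
  targets=[
    [0,0,0.025,0,0,0,36],
    [0,0,0.025,0,0,0,36],
  ],
)

```text
time_s: 14.9
position: [0.6236, 0.1939, 0.0618]
tool_rot: [[0.002, 1.0, 0.001], [1.0, -0.002, 0.0], [0.0, 0.001, -1.0]]
ft_force: [0.3, -0.2, 0.4]
grip_width: 0.043
```

Request:
send_rows(
  targets=[
    [0,0,0,0,0,0,50],
    [0,0,0,0,0,0,70],
    [0,0,0,0,0,0,80],
    [0,0,-0.8,0,0,0,80],
    [0,0,-1.8,0,0,0,80],
  ],
)

```text
time_s: 15.52
position: [0.6228, 0.1938, 0.1513]
tool_rot: [[0.002, 1.0, -0.003], [1.0, -0.002, -0.0], [-0.0, -0.003, -1.0]]
ft_force: [0.7, 0.5, -0.5]
grip_width: 0.0802
```

```bash
python3 all.py | grep -v " [3-9][0-9] \["
```

```text
side 136 [227. 236.] mean [0.6197 0.2379 0.0287] mid [0.6233 0.2371] [0.075 0.017]
side vase0 0.73 [248.7, 184.1, 267.5, 213.6] n 514 zt 0.122 topmid [0.62  0.129] topspan [0.029 0.026] med [0.609 0.138 0.086] rgb [136. 131. 119.]
side vase0 0.56 [227.1, 192.0, 248.7, 230.4] n 583 zt 0.122 topmid [0.622 0.196] topspan [0.031 0.029] med [0.609 0.205 0.087] rgb [159. 154. 140.]
side jar0 0.91 [155.6, 317.2, 191.8, 364.1] n 1251 zt 0.058 topmid [0.477 0.49 ] topspan [0.059 0.059] med [0.464 0.494 0.054] rgb [190.  50.  40.]
side jar0 0.74 [233.9, 311.7, 267.1, 351.9] n 1119 zt 0.057 topmid [0.374 0.386] topspan [0.058 0.06 ] med [0.364 0.394 0.054] rgb [230. 202.  63.]
side jar0 0.69 [198.0, 279.9, 227.3, 320.0] n 1037 zt 0.057 topmid [0.485 0.383] topspan [0.059 0.06 ] med [0.473 0.389 0.054] rgb [156. 117.  79.]
side jar0 0.65 [341.8, 182.6, 366.6, 206.4] n 527 zt 0.056 topmid [ 0.472 -0.092] topspan [0.055 0.057] med [ 0.465 -0.079  0.043] rgb [109.  76.  51.]
scene 106 [272. 243.] mean [ 0.6132 -0.0757  0.0281] mid [ 0.6153 -0.0791] [0.039 0.037]
scene 169 [295. 252.] mean [ 0.6189 
[... 700 characters left out ...]
.0, 299.4, 219.6] n 561 zt 0.056 topmid [ 0.478 -0.095] topspan [0.06  0.058] med [ 0.492 -0.09   0.051] rgb [91. 62. 45.]
scene jar0 0.7 [447.8, 234.7, 479.9, 267.4] n 735 zt 0.055 topmid [0.492 0.38 ] topspan [0.061 0.057] med [0.506 0.378 0.051] rgb [128.  95.  69.]
scene jar0 0.65 [494.7, 239.4, 527.5, 273.1] n 810 zt 0.055 topmid [0.483 0.487] topspan [0.061 0.058] med [0.497 0.484 0.051] rgb [156.  36.  34.]
scene jar0 0.62 [458.2, 205.2, 486.0, 234.8] n 625 zt 0.055 topmid [0.38  0.383] topspan [0.063 0.057] med [0.397 0.382 0.05 ] rgb [173. 145.  57.]
15.925 [0.62279108 0.19378049 0.14963703] [[ 0.002  1.    -0.003]
 [ 1.    -0.002 -0.   ]
 [-0.    -0.003 -1.   ]] 0.07987157844667865
```

Request:
send_rows(
  targets=[
    [0.6,-0.4,-0.3,0,0,0,85],
    [1.6,-1.1,-0.6,0,0,0,85],
    [2.6,-1.85,-0.6,0,0,0,85],
    [3.5,-2.5,-0.6,0,0,0,85],
    [3.76,-2.69,0.2,0,0,0,85],
  ],
)

```text
time_s: 16.55
position: [0.488, 0.3852, 0.1425]
tool_rot: [[-0.002, 1.0, 0.004], [1.0, 0.002, 0.003], [0.003, 0.004, -1.0]]
ft_force: [-0.1, 0.2, 0.3]
grip_width: 0.0851
```

Request:
send_rows(
  targets=[
    [0,0,0.7,0,0,0,85],
    [0,0,1.5,0,0,0,85],
    [0,0,2.1,0,0,0,85],
    [0,0,2.42,0,0,0,85],
    [0,0,2.42,0,0,0,85],
  ],
)

```text
time_s: 17.18
position: [0.4887, 0.3819, 0.0192]
tool_rot: [[0.002, 1.0, -0.002], [1.0, -0.002, -0.001], [-0.001, -0.002, -1.0]]
ft_force: [-0.3, 0.2, 0.9]
grip_width: 0.085
```

Request:
send_rows(
  targets=[
    [0,0,0,0,0,0,56],
    [0,0,0,0,0,0,53],
    [0,0,0,0,0,0,53],
    [0,0,0,0,0,0,53],
  ],
)

```text
time_s: 17.68
position: [0.4896, 0.3824, 0.0216]
tool_rot: [[0.002, 1.0, 0.002], [1.0, -0.002, 0.001], [0.001, 0.002, -1.0]]
ft_force: [-0.6, -0.2, 6.7]
grip_width: 0.0594
```

Request:
send_rows(
  targets=[
    [0,0,-0.4,0,0,0,53],
    [0,0,-1.2,0,0,0,53],
    [0,0,-2.0,0,0,0,53],
    [-0.3,0.1,-2.7,0,0,0,53],
    [-1.0,0.33,-3.0,0,0,0,53],
  ],
)

```text
time_s: 18.3
position: [0.5056, 0.3326, 0.1725]
tool_rot: [[-0.001, 1.0, 0.003], [1.0, 0.001, 0.002], [0.002, 0.003, -1.0]]
ft_force: [1.4, -1.0, -1.9]
grip_width: 0.0588
```

Request:
send_rows(
  targets=[
    [-1.0,0.33,0,0,0,0,53],
    [-2.0,0.66,0,0,0,0,53],
    [-3.0,0.99,0,0,0,0,53],
    [-4.0,1.32,0,0,0,0,53],
    [-5.0,1.65,0,0,0,0,53],
  ],
)

```text
time_s: 18.92
position: [0.5878, 0.0802, 0.1703]
tool_rot: [[0.002, 1.0, 0.0], [1.0, -0.002, 0.0], [0.0, 0.0, -1.0]]
ft_force: [-0.5, -0.3, -1.9]
grip_width: 0.0589
```

Request:
send_rows(
  targets=[
    [-0.8,0.26,0,0,0,0,53],
    [-1.4,0.46,0,0,0,0,53],
    [-1.78,0.58,0,0,0,0,53],
    [-1.84,0.61,0.4,0,0,0,53],
    [-1.84,0.61,1.0,0,0,0,53],
  ],
)

```text
time_s: 19.55
position: [0.6183, -0.0102, 0.1203]
tool_rot: [[0.002, 1.0, 0.002], [1.0, -0.002, -0.0], [-0.0, 0.002, -1.0]]
ft_force: [0.5, 0.6, -2.4]
grip_width: 0.0589
```

```bash
python3 - <<'E'
from det import *
s=st();print(s['time_s'],s['position'],s['grip_width'],s['ft_force'])
shot('side','a.png')
E
```

```text
19.55 [ 0.61834363 -0.0101679   0.12026159] 0.05894626102553416 [ 0.45435164  0.64958197 -2.43622869]
```

View pics/a.png

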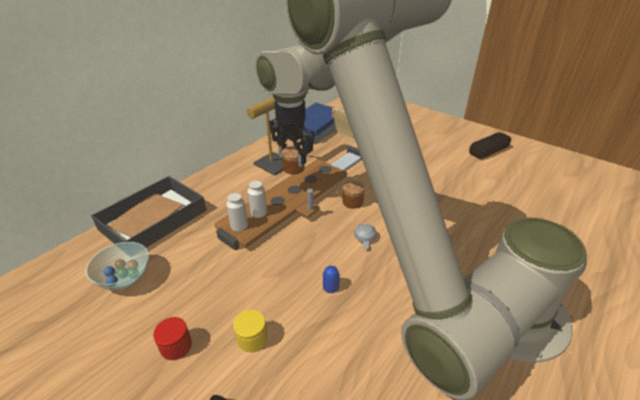

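Request:
send_rows(
  targets=[
    [0,0,0.5,0,0,0,53],
    [0,0,1.0,0,0,0,53],
    [0,0,1.25,0,0,0,53],
    [0,0,1.33,0,0,0,53],
    [0,0,1.33,0,0,0,53],
  ],
)

```text
time_s: 20.23
position: [0.6183, -0.0101, 0.0542]
tool_rot: [[0.001, 1.0, 0.001], [1.0, -0.001, -0.0], [-0.0, 0.001, -1.0]]
ft_force: [-0.4, 0.4, -1.6]
grip_width: 0.0594
```

Request:
send_rows(
  targets=[
    [0,0,0.03,0,0,0,53],
    [0,0,0.03,0,0,0,53],
  ],
)

```text
time_s: 20.48
position: [0.6181, -0.0102, 0.0525]
tool_rot: [[0.002, 1.0, 0.001], [1.0, -0.002, -0.0], [-0.0, 0.001, -1.0]]
ft_force: [0.3, -0.2, -2.9]
grip_width: 0.059
```

Request:
send_rows(
  targets=[
    [0,0,0.02,0,0,0,53],
    [0,0,0.02,0,0,0,53],
  ],
)

```text
time_s: 20.72
position: [0.6181, -0.0102, 0.0516]
tool_rot: [[0.002, 1.0, 0.001], [1.0, -0.002, -0.0], [-0.0, 0.001, -1.0]]
ft_force: [-2.2, -0.4, 2.7]
grip_width: 0.0591
```

Contact. Release.

Request:
send_rows(
  targets=[
    [0,0,0,0,0,0,65],
    [0,0,0,0,0,0,80],
    [0,0,0,0,0,0,85],
    [0,0,-0.8,0,0,0,85],
    [0,0,-1.8,0,0,0,85],
  ],
)

```text
time_s: 21.35
position: [0.6175, -0.01, 0.1413]
tool_rot: [[0.002, 1.0, -0.002], [1.0, -0.002, 0.001], [0.001, -0.002, -1.0]]
ft_force: [0.7, 1.2, 0.2]
grip_width: 0.0852
```

```bash
python3 all.py | grep -v " [3-9][0-9] \["
```

```text
side 136 [227. 236.] mean [0.6202 0.238  0.0286] mid [0.6237 0.2367] [0.074 0.017]
side vase0 0.68 [249.1, 182.3, 267.7, 218.3] n 587 zt 0.122 topmid [0.62  0.127] topspan [0.031 0.032] med [0.609 0.136 0.083] rgb [145. 136. 124.]
side vase0 0.58 [225.7, 192.1, 248.6, 230.2] n 589 zt 0.122 topmid [0.622 0.195] topspan [0.03  0.032] med [0.609 0.205 0.087] rgb [152. 147. 134.]
side vase0 0.35 [343.0, 180.1, 365.9, 206.8] n 582 zt 0.057 topmid [ 0.473 -0.094] topspan [0.058 0.062] med [ 0.467 -0.081  0.041] rgb [118.   87.   58.5]
side jar0 0.85 [344.0, 181.0, 365.6, 209.6] n 537 zt 0.057 topmid [ 0.473 -0.094] topspan [0.058 0.062] med [ 0.465 -0.079  0.045] rgb [118.  85.  56.]
side jar0 0.82 [157.4, 315.7, 194.6, 362.8] n 1330 zt 0.058 topmid [0.478 0.49 ] topspan [0.059 0.059] med [0.464 0.494 0.054] rgb [183.  48.  39.]
side jar0 0.82 [233.0, 308.8, 268.3, 348.6] n 1130 zt 0.057 topmid [0.374 0.387] topspan [0.058 0.058] med [0.365 0.393 0.054] rgb [225. 194.  60.]
side jar0 0.62 [283.0, 166.5, 302.2, 194.7] n 554 zt 0.086 topmid [ 0.617 -0.01 ] topspan [0.061 0.062] med [0.604 0.
[... 934 characters left out ...]
3.1] n 692 zt 0.086 topmid [ 0.634 -0.011] topspan [0.083 0.058] med [ 0.635 -0.005  0.082] rgb [123.  90.  66.]
scene jar0 0.83 [459.1, 204.9, 485.6, 232.6] n 640 zt 0.055 topmid [0.382 0.383] topspan [0.059 0.057] med [0.397 0.382 0.05 ] rgb [170.5 139.   58. ]
scene jar0 0.65 [495.1, 241.8, 526.3, 274.4] n 774 zt 0.055 topmid [0.484 0.487] topspan [0.061 0.057] med [0.498 0.484 0.051] rgb [154.   36.   34.5]
scene jar0 0.49 [271.6, 194.7, 298.4, 214.4] n 95 zt 0.251 topmid [ 0.666 -0.01 ] topspan [0.022 0.022] med [ 0.493 -0.07   0.032] rgb [86. 53. 32.]
21.75 [ 0.6174424  -0.01005053  0.13971368] [[ 0.002  1.    -0.002]
 [ 1.    -0.002  0.001]
 [ 0.001 -0.002 -1.   ]] 0.08462640689854704
```

Request:
send_rows(
  targets=[
    [-0.5,-0.8,-0.2,0,0,0,85],
    [-1.0,-1.7,-0.2,0,0,0,85],
    [-1.5,-2.5,-0.2,0,0,0,85],
    [-1.7,-2.82,0,0,0,0,85],
    [-1.7,-2.82,0.5,0,0,0,85],
  ],
)

```text
time_s: 22.38
position: [0.4761, -0.0957, 0.116]
tool_rot: [[0.003, 1.0, 0.001], [1.0, -0.003, -0.001], [-0.001, 0.001, -1.0]]
ft_force: [0.9, -0.0, -0.9]
grip_width: 0.0849
```

Request:
send_rows(
  targets=[
    [0,0,0.7,0,0,0,85],
    [0,0,1.4,0,0,0,85],
    [0,0,1.9,0,0,0,85],
    [0,0,1.9,0,0,0,85],
  ],
)

```text
time_s: 22.88
position: [0.4757, -0.0944, 0.0194]
tool_rot: [[0.002, 1.0, -0.004], [1.0, -0.002, 0.002], [0.002, -0.004, -1.0]]
ft_force: [0.9, -0.2, 0.8]
grip_width: 0.0849
```

Request:
send_rows(
  targets=[
    [0,0,0,0,0,0,56],
    [0,0,0,0,0,0,53],
    [0,0,0,0,0,0,53],
    [0,0,0,0,0,0,53],
  ],
)

```text
time_s: 23.38
position: [0.4772, -0.0951, 0.0222]
tool_rot: [[0.001, 1.0, 0.002], [1.0, -0.001, -0.001], [-0.001, 0.002, -1.0]]
ft_force: [-0.7, 0.5, 7.1]
grip_width: 0.0586
```

Request:
send_rows(
  targets=[
    [0,0,-0.4,0,0,0,53],
    [0,0,-1.2,0,0,0,53],
    [0,0,-2.0,0,0,0,53],
    [0.03,0.2,-2.6,0,0,0,53],
    [0.13,1.0,-2.7,0,0,0,53],
  ],
)

```text
time_s: 24.0
position: [0.5271, -0.0887, 0.1589]
tool_rot: [[0.003, 1.0, 0.004], [1.0, -0.003, -0.002], [-0.002, 0.004, -1.0]]
ft_force: [0.2, -1.0, -2.6]
grip_width: 0.0589
```

Request:
send_rows(
  targets=[
    [0.12,0.9,0,0,0,0,53],
    [0.2,1.6,0,0,0,0,53],
    [0.21,1.81,0.2,0,0,0,53],
    [0.21,1.81,0.8,0,0,0,53],
    [0.21,1.81,1.4,0,0,0,53],
  ],
)

```text
time_s: 24.62
position: [0.6165, -0.0781, 0.0849]
tool_rot: [[0.002, 1.0, -0.001], [1.0, -0.002, 0.0], [0.0, -0.001, -1.0]]
ft_force: [0.4, 0.7, -2.0]
grip_width: 0.0593
```

Request:
send_rows(
  targets=[
    [0,0,0.35,0,0,0,53],
    [0,0,0.55,0,0,0,53],
    [0,0,0.6,0,0,0,53],
    [0,0,0.6,0,0,0,53],
  ],
)

```text
time_s: 25.12
position: [0.6175, -0.0782, 0.0566]
tool_rot: [[0.002, 1.0, 0.001], [1.0, -0.002, -0.0], [-0.0, 0.001, -1.0]]
ft_force: [-0.1, -0.0, -2.1]
grip_width: 0.0591
```

Request:
send_rows(
  targets=[
    [0,0,0.06,0,0,0,53],
    [0,0,0.06,0,0,0,53],
  ],
)

```text
time_s: 25.38
position: [0.6173, -0.0781, 0.0532]
tool_rot: [[0.002, 1.0, 0.0], [1.0, -0.002, -0.0], [-0.0, 0.0, -1.0]]
ft_force: [0.1, -0.5, -2.9]
grip_width: 0.0588
```

Request:
send_rows(
  targets=[
    [0,0,0.025,0,0,0,53],
    [0,0,0.025,0,0,0,53],
  ],
)

```text
time_s: 25.62
position: [0.6175, -0.0781, 0.0522]
tool_rot: [[0.002, 1.0, 0.001], [1.0, -0.002, -0.0], [-0.0, 0.001, -1.0]]
ft_force: [-0.0, 1.5, 0.6]
grip_width: 0.0593
```

Request:
send_rows(
  targets=[
    [0,0,0,0,0,0,65],
    [0,0,0,0,0,0,80],
    [0,0,0,0,0,0,85],
    [0,0,-0.8,0,0,0,85],
    [0,0,-1.8,0,0,0,85],
  ],
)

```text
time_s: 26.25
position: [0.6169, -0.078, 0.1421]
tool_rot: [[0.002, 1.0, -0.002], [1.0, -0.002, 0.001], [0.001, -0.002, -1.0]]
ft_force: [0.2, -0.1, 0.1]
grip_width: 0.0849
```

```bash
python3 all.py | grep -v " [3-9][0-9] \["
```

```text
side 135 [227. 236.] mean [0.6192 0.2379 0.0286] mid [0.6216 0.2375] [0.071 0.016]
side vase0 0.95 [248.7, 182.2, 266.9, 217.9] n 600 zt 0.122 topmid [0.621 0.127] topspan [0.029 0.032] med [0.609 0.137 0.083] rgb [148.  140.  125.5]
side vase0 0.67 [226.3, 190.1, 249.4, 232.2] n 639 zt 0.122 topmid [0.622 0.195] topspan [0.032 0.031] med [0.609 0.204 0.085] rgb [151. 144. 130.]
side vase0 0.36 [357.3, 224.2, 374.4, 250.2] n 371 zt 0.036 topmid [0.364 0.007] topspan [0.041 0.038] med [0.358 0.017 0.026] rgb [150. 149. 145.]
side vase0 0.23 [217.8, 164.0, 346.0, 248.0] n 3111 zt 0.053 topmid [0.577 0.062] topspan [0.12  0.306] med [0.582 0.056 0.029] rgb [134. 100.  62.]
side jar0 0.89 [299.5, 157.5, 320.5, 184.2] n 456 zt 0.087 topmid [ 0.615 -0.067] topspan [0.058 0.079] med [ 0.601 -0.066  0.078] rgb [122.5  90.   61.5]
side jar0 0.86 [156.1, 316.7, 191.3, 362.8] n 1267 zt 0.058 topmid [0.476 0.49 ] topspan [0.058 0.059] med [0.464 0.495 0.054] rgb [179.  48.  38.]
side jar0 0.68 [237.8, 308.8, 266.4, 351.0] n 1096 zt 0.057 topmid [0.374 0.387] topspan [0.057 0.059] med [0.364 0.39
[... 689 characters left out ...]
76.6] n 811 zt 0.055 topmid [0.483 0.487] topspan [0.06  0.058] med [0.497 0.484 0.05 ] rgb [156.  36.  35.]
scene jar0 0.88 [211.1, 168.4, 236.7, 197.4] n 526 zt 0.056 topmid [ 0.454 -0.288] topspan [0.061 0.057] med [ 0.465 -0.28   0.048] rgb [88. 61. 44.]
scene jar0 0.68 [253.2, 221.1, 277.4, 256.5] n 552 zt 0.086 topmid [ 0.674 -0.052] topspan [0.166 0.107] med [ 0.628 -0.068  0.083] rgb [135. 100.  73.]
scene jar0 0.57 [279.5, 229.4, 305.7, 263.0] n 702 zt 0.086 topmid [ 0.621 -0.012] topspan [0.062 0.058] med [ 0.634 -0.007  0.082] rgb [129.  96.  70.]
26.65 [ 0.61682711 -0.07799433  0.14045523] [[ 0.002  1.    -0.002]
 [ 1.    -0.002  0.001]
 [ 0.001 -0.002 -1.   ]] 0.0847701463965144
```

Request:
send_rows(
  targets=[
    [-0.7,-0.6,-0.3,0,0,0,85],
    [-1.6,-1.3,-0.4,0,0,0,85],
    [-2.5,-2.0,-0.4,0,0,0,85],
    [-3.4,-2.7,-0.4,0,0,0,85],
    [-4.2,-3.31,-0.2,0,0,0,85],
  ],
)

```text
time_s: 27.28
position: [0.4502, -0.2893, 0.1515]
tool_rot: [[0.002, 1.0, 0.0], [1.0, -0.002, -0.0], [-0.0, 0.0, -1.0]]
ft_force: [0.5, -0.0, 1.0]
grip_width: 0.0848
```

```bash
python3 - <<'E'
from h import *
s,im,d=shot('wrist','w2.png'); print(s['position'],s['ft_force']); W=cloud('wrist',d,s)
m=(np.abs(W[...,2]-0.056)<0.006)&(W[...,0]>.35)&(W[...,0]<.54)
n,l,stt,c=cv2.connectedComponentsWithStats(m.astype(np.uint8))
for i in range(1,n):
    if stt[i,4]>200:
        P=W[l==i]; print(stt[i],(P.min(0)+P.max(0))/2,np.ptp(P,axis=0))
E
```

```text
[ 0.45022857 -0.28932045  0.15153763] [ 0.49936117 -0.02413657  0.99065871]
[ 278  156   85   82 5436] [ 0.45126481 -0.28719672  0.05426562] [0.0593265  0.05873508 0.00838271]
[360 285  58  31 478] [ 0.5037928  -0.37034713  0.05603065] [0.04237622 0.02323766 0.01193136]
```

View pics/w2.png

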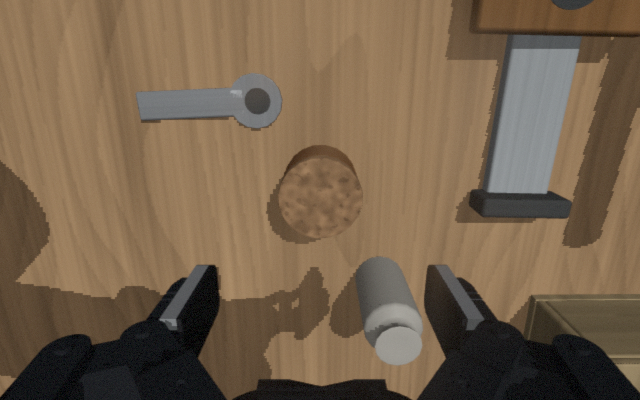

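Request:
send_rows(
  targets=[
    [0.03,0.02,0.7,0,0,0,85],
    [0.03,0.02,1.5,0,0,0,85],
    [0.03,0.02,2.2,0,0,0,85],
    [0.03,0.02,2.64,0,0,0,85],
    [0.03,0.02,2.64,0,0,0,85],
  ],
)

```text
time_s: 27.95
position: [0.4517, -0.2856, 0.0181]
tool_rot: [[0.002, 1.0, -0.003], [1.0, -0.002, 0.003], [0.003, -0.003, -1.0]]
ft_force: [-0.1, 0.4, -0.2]
grip_width: 0.0852
```

Request:
send_rows(
  targets=[
    [0,0,0,0,0,0,56],
    [0,0,0,0,0,0,53],
    [0,0,0,0,0,0,53],
    [0,0,0,0,0,0,53],
  ],
)

```text
time_s: 28.45
position: [0.4528, -0.2867, 0.0209]
tool_rot: [[0.001, 1.0, 0.001], [1.0, -0.001, -0.001], [-0.001, 0.001, -1.0]]
ft_force: [-0.8, 1.3, 6.3]
grip_width: 0.0596
```

Request:
send_rows(
  targets=[
    [0,0,-0.4,0,0,0,53],
    [0,0,-1.2,0,0,0,53],
    [0,0,-2.0,0,0,0,53],
    [0.2,0.23,-2.6,0,0,0,53],
    [0.86,1.0,-2.7,0,0,0,53],
  ],
)

```text
time_s: 29.08
position: [0.503, -0.2446, 0.1574]
tool_rot: [[0.005, 1.0, 0.003], [1.0, -0.005, -0.003], [-0.003, 0.003, -1.0]]
ft_force: [0.6, 0.2, -2.9]
grip_width: 0.0587
```

Request:
send_rows(
  targets=[
    [0.6,0.7,0,0,0,0,53],
    [1.3,1.5,0,0,0,0,53],
    [1.85,2.15,0,0,0,0,53],
    [1.95,2.27,0.4,0,0,0,53],
    [1.95,2.27,1.1,0,0,0,53],
  ],
)

```text
time_s: 29.7
position: [0.6172, -0.1453, 0.1]
tool_rot: [[0.0, 1.0, 0.003], [1.0, -0.0, -0.001], [-0.001, 0.003, -1.0]]
ft_force: [-0.4, 0.5, -4.0]
grip_width: 0.0588
```

Request:
send_rows(
  targets=[
    [0,0,0.4,0,0,0,53],
    [0,0,0.75,0,0,0,53],
    [0,0,0.92,0,0,0,53],
    [0,0,0.92,0,0,0,53],
  ],
)

```text
time_s: 30.2
position: [0.6161, -0.146, 0.0536]
tool_rot: [[0.002, 1.0, -0.001], [1.0, -0.002, 0.0], [0.0, -0.001, -1.0]]
ft_force: [0.7, -0.8, -2.3]
grip_width: 0.0588
```

Request:
send_rows(
  targets=[
    [0,0,0.04,0,0,0,53],
    [0,0,0.04,0,0,0,53],
  ],
)

```text
time_s: 30.45
position: [0.6164, -0.1462, 0.0523]
tool_rot: [[0.002, 1.0, 0.001], [1.0, -0.002, -0.0], [-0.0, 0.001, -1.0]]
ft_force: [0.3, 0.8, -2.3]
grip_width: 0.0589
```

Request:
send_rows(
  targets=[
    [0,0,0.015,0,0,0,53],
    [0,0,0.015,0,0,0,53],
  ],
)

```text
time_s: 30.7
position: [0.6162, -0.1461, 0.0512]
tool_rot: [[0.002, 1.0, 0.0], [1.0, -0.002, -0.0], [-0.0, 0.0, -1.0]]
ft_force: [-0.6, 0.7, -3.2]
grip_width: 0.059
```

Request:
send_rows(
  targets=[
    [0,0,0.02,0,0,0,53],
    [0,0,0.02,0,0,0,53],
  ],
)

```text
time_s: 30.95
position: [0.6163, -0.1461, 0.0509]
tool_rot: [[0.001, 1.0, 0.001], [1.0, -0.001, -0.0], [-0.0, 0.001, -1.0]]
ft_force: [-2.9, 1.5, 4.7]
grip_width: 0.0588
```

Request:
send_rows(
  targets=[
    [0,0,0,0,0,0,65],
    [0,0,0,0,0,0,80],
    [0,0,0,0,0,0,85],
    [0,0,-0.8,0,0,0,85],
    [0,0,-1.8,0,0,0,85],
  ],
)

```text
time_s: 31.58
position: [0.6158, -0.146, 0.1402]
tool_rot: [[0.002, 1.0, -0.002], [1.0, -0.002, 0.001], [0.001, -0.002, -1.0]]
ft_force: [0.4, -0.5, 0.2]
grip_width: 0.0849
```

```bash
python3 all.py | grep -v " [3-9][0-9] \["
```

```text
side 136 [227. 236.] mean [0.6187 0.2379 0.0286] mid [0.6211 0.2373] [0.07  0.017]
side vase0 0.7 [226.3, 189.2, 246.2, 233.0] n 639 zt 0.122 topmid [0.622 0.195] topspan [0.033 0.031] med [0.609 0.204 0.086] rgb [152. 146. 133.]
side vase0 0.67 [251.0, 183.5, 268.8, 215.0] n 582 zt 0.122 topmid [0.622 0.127] topspan [0.031 0.03 ] med [0.609 0.137 0.084] rgb [145.  137.  124.5]
side jar0 0.92 [301.6, 156.9, 319.7, 182.3] n 420 zt 0.087 topmid [ 0.615 -0.071] topspan [0.059 0.073] med [ 0.6   -0.067  0.08 ] rgb [124.5  89.5  60. ]
side jar0 0.83 [285.0, 167.5, 304.2, 192.9] n 526 zt 0.087 topmid [ 0.615 -0.009] topspan [0.057 0.058] med [0.603 0.004 0.073] rgb [115.   74.5  45. ]
side jar0 0.83 [235.9, 307.0, 265.4, 347.8] n 1221 zt 0.057 topmid [0.375 0.386] topspan [0.059 0.059] med [0.366 0.393 0.054] rgb [224. 189.  61.]
side jar0 0.81 [158.7, 316.7, 193.1, 361.6] n 1223 zt 0.057 topmid [0.477 0.49 ] topspan [0.058 0.057] med [0.463 0.493 0.054] rgb [179.  47.  38.]
side jar0 0.78 [317.6, 145.7, 337.7, 173.8] n 449 zt 0.086 topmid [ 0.615 -0.136] topspan [0.059 0.083] med [ 0.601 
[... 993 characters left out ...]
274.7] n 805 zt 0.055 topmid [0.483 0.487] topspan [0.062 0.058] med [0.497 0.484 0.051] rgb [155.  36.  35.]
scene jar0 0.83 [255.9, 220.3, 283.0, 255.3] n 525 zt 0.086 topmid [ 0.621 -0.078] topspan [0.056 0.058] med [ 0.627 -0.069  0.083] rgb [138. 103.  75.]
scene jar0 0.64 [456.8, 206.5, 485.7, 234.6] n 655 zt 0.055 topmid [0.38  0.383] topspan [0.062 0.058] med [0.396 0.383 0.05 ] rgb [176. 141.  58.]
scene jar0 0.58 [226.7, 213.9, 254.7, 238.1] n 427 zt 0.087 topmid [ 0.667 -0.125] topspan [0.153 0.102] med [ 0.623 -0.143  0.084] rgb [141. 105.  76.]
31.975 [ 0.61574974 -0.14591319  0.13866578] [[ 0.002  1.    -0.002]
 [ 1.    -0.002  0.001]
 [ 0.001 -0.002 -1.   ]] 0.0849524319243563
```

Request:
send_rows(
  targets=[
    [-0.8,-0.38,-0.3,0,0,0,80],
    [-1.8,-0.87,-0.5,0,0,0,80],
    [-2.8,-1.35,-0.5,0,0,0,80],
    [-3.8,-1.83,-0.5,0,0,0,80],
    [-4.66,-2.24,-0.5,0,0,0,80],
  ],
)

```text
time_s: 32.6
position: [0.5026, -0.3806, 0.1641]
tool_rot: [[0.002, 1.0, -0.001], [1.0, -0.002, 0.001], [0.001, -0.001, -1.0]]
ft_force: [1.2, -0.4, -0.3]
grip_width: 0.08
```

```bash
python3 - <<'E'
from h import *
s,im,d=shot('wrist','w3.png'); print(s['position'],s['ft_force']); W=cloud('wrist',d,s)
m=(np.abs(W[...,2]-0.09)<0.005)&(W[...,0]>.45)&(W[...,0]<.56)&(W[...,1]<-.34)
n,l,stt,c=cv2.connectedComponentsWithStats(m.astype(np.uint8))
for i in range(1,n):
    if stt[i,4]>100:
        P=W[l==i]; print(stt[i],(P.min(0)+P.max(0))/2,np.ptp(P,axis=0))
Ws=cloud('scene',vision.get_image('scene')[1]); P=Ws[(Ws[...,2]>0.015)&(Ws[...,2]<.1)&(np.abs(Ws[...,1]+.379)<.06)&(Ws[...,0]>.53)&(Ws[...,0]<.7)]; print(len(P), P.min(0) if len(P) else '')
E
```

```text
[ 0.50256333 -0.38056822  0.16405131] [ 1.15642443 -0.35524589 -0.27353668]
[ 297  191   50   47 1849] [ 0.50454435 -0.38136979  0.09189425] [0.03131668 0.03173899 0.00445656]
571 [ 0.64937317 -0.43884483  0.01502717]
```

View pics/w3.png

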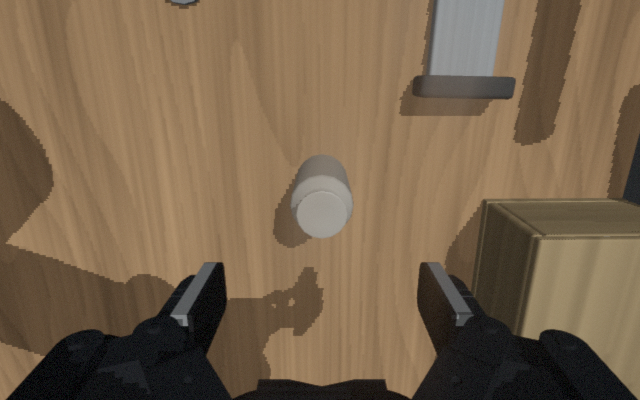

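Request:
send_rows(
  targets=[
    [0,0.03,0.7,0,0,0,80],
    [0,0.03,1.5,0,0,0,80],
    [0,0.03,2.3,0,0,0,80],
    [0,0.03,2.62,0,0,0,80],
    [0,0.03,2.62,0,0,0,80],
  ],
)

```text
time_s: 33.33
position: [0.5054, -0.3784, 0.0335]
tool_rot: [[0.001, 1.0, -0.001], [1.0, -0.001, 0.001], [0.001, -0.001, -1.0]]
ft_force: [-0.7, 0.0, -0.8]
grip_width: 0.0802
```

Request:
send_rows(
  targets=[
    [0,0,0,0,0,0,40],
    [0,0,0,0,0,0,36],
    [0,0,0,0,0,0,36],
    [0,0,0,0,0,0,36],
    [0,0,0,0,0,0,36],
  ],
)

```text
time_s: 33.95
position: [0.5058, -0.3794, 0.0356]
tool_rot: [[0.002, 1.0, 0.002], [1.0, -0.002, -0.002], [-0.002, 0.002, -1.0]]
ft_force: [-0.6, 0.1, 6.0]
grip_width: 0.043
```

Request:
send_rows(
  targets=[
    [0,0,-0.4,0,0,0,36],
    [0,0,-1.2,0,0,0,36],
    [0,0,-2.0,0,0,0,36],
    [0,0,-2.8,0,0,0,36],
    [0,0,-3.2,0,0,0,36],
  ],
)

```text
time_s: 34.58
position: [0.5056, -0.3792, 0.1968]
tool_rot: [[0.002, 1.0, 0.002], [1.0, -0.002, -0.003], [-0.003, 0.002, -1.0]]
ft_force: [0.2, 0.3, -1.8]
grip_width: 0.0428
```

Request:
send_rows(
  targets=[
    [0.7,0.1,0,0,0,0,36],
    [1.7,0.3,0,0,0,0,36],
    [2.7,0.6,0,0,0,0,36],
    [3.7,0.9,0,0,0,0,36],
    [4.7,1.2,0,0,0,0,36],
  ],
)

```text
time_s: 35.2
position: [0.5659, -0.1423, 0.1944]
tool_rot: [[0.002, 1.0, 0.0], [1.0, -0.002, -0.0], [-0.0, 0.0, -1.0]]
ft_force: [0.7, -0.2, -1.4]
grip_width: 0.043
```

Request:
send_rows(
  targets=[
    [1.0,0.3,0,0,0,0,36],
    [2.0,0.6,0,0,0,0,36],
    [3.0,0.9,0,0,0,0,36],
    [3.8,1.06,0,0,0,0,36],
    [4.04,1.1,0,0,0,0,36],
  ],
)

```text
time_s: 35.83
position: [0.621, 0.0601, 0.1941]
tool_rot: [[-0.001, 1.0, -0.0], [1.0, 0.001, 0.0], [0.0, -0.0, -1.0]]
ft_force: [-1.1, -0.7, -2.0]
grip_width: 0.0433
```

Request:
send_rows(
  targets=[
    [0,0,0.6,0,0,0,36],
    [0,0,1.4,0,0,0,36],
    [0,0,2.1,0,0,0,36],
    [0,0,2.4,0,0,0,36],
    [0,0,2.4,0,0,0,36],
  ],
)

```text
time_s: 36.45
position: [0.621, 0.0574, 0.0739]
tool_rot: [[0.002, 1.0, -0.001], [1.0, -0.002, -0.0], [-0.0, -0.001, -1.0]]
ft_force: [0.0, -0.8, -1.8]
grip_width: 0.0436
```

Request:
send_rows(
  targets=[
    [0,0,0.1,0,0,0,36],
    [0,0,0.16,0,0,0,36],
    [0,0,0.16,0,0,0,36],
  ],
)

```text
time_s: 36.83
position: [0.6211, 0.0579, 0.0664]
tool_rot: [[0.002, 1.0, 0.0], [1.0, -0.002, -0.0], [-0.0, 0.0, -1.0]]
ft_force: [-1.1, -0.2, -0.1]
grip_width: 0.0428
```

Request:
send_rows(
  targets=[
    [0,0,0.02,0,0,0,36],
    [0,0,0.02,0,0,0,36],
  ],
)

```text
time_s: 37.08
position: [0.6213, 0.0579, 0.0656]
tool_rot: [[0.001, 1.0, 0.001], [1.0, -0.001, -0.0], [-0.0, 0.001, -1.0]]
ft_force: [-0.2, -0.0, 1.8]
grip_width: 0.043
```

Contact; release.

Request:
send_rows(
  targets=[
    [0,0,0,0,0,0,50],
    [0,0,0,0,0,0,70],
    [0,0,0,0,0,0,80],
    [0,0,-0.8,0,0,0,80],
    [0,0,-1.8,0,0,0,80],
  ],
)

```text
time_s: 37.7
position: [0.6206, 0.0579, 0.1553]
tool_rot: [[0.002, 1.0, -0.003], [1.0, -0.002, 0.0], [0.0, -0.003, -1.0]]
ft_force: [1.0, 0.1, -1.0]
grip_width: 0.0802
```

Request:
send_rows(
  targets=[
    [0,-0.8,0,0,0,0,60],
    [-0.2,-1.6,0,0,0,0,45],
    [-0.44,-1.84,0,0,0,0,45],
    [-0.44,-1.84,0,0,0,0,45],
    [-0.44,-1.84,0,0,0,0,45],
  ],
)

```text
time_s: 38.33
position: [0.5301, 0.0359, 0.155]
tool_rot: [[0.002, 1.0, 0.001], [1.0, -0.002, 0.0], [0.0, 0.001, -1.0]]
ft_force: [-0.0, -0.5, -0.5]
grip_width: 0.0452
```

```bash
python3 all.py | grep -v " [3-9][0-9] \["; python3 - <<'E'
from h import *
s,im,d=shot('side','f.png'); shot('scene','fs.png')
E
```

```text
side 142 [227. 236.] mean [0.6187 0.2382 0.0285] mid [0.6215 0.2372] [0.072 0.016]
side vase0 0.96 [268.9, 171.9, 286.8, 203.1] n 473 zt 0.121 topmid [0.618 0.058] topspan [0.027 0.028] med [0.608 0.068 0.085] rgb [151. 146. 134.]
side vase0 0.78 [252.4, 182.7, 267.4, 216.3] n 535 zt 0.122 topmid [0.621 0.126] topspan [0.03  0.032] med [0.609 0.137 0.087] rgb [145. 139. 126.]
side vase0 0.57 [225.9, 191.4, 248.0, 228.5] n 547 zt 0.122 topmid [0.621 0.195] topspan [0.029 0.028] med [0.608 0.205 0.087] rgb [152. 147. 134.]
side vase0 0.33 [321.8, 264.4, 338.4, 294.5] n 413 zt 0.062 topmid [0.334 0.188] topspan [0.027 0.025] med [0.328 0.197 0.041] rgb [ 63.  78. 133.]
side jar0 0.95 [153.7, 315.0, 191.1, 362.9] n 1255 zt 0.057 topmid [0.477 0.49 ] topspan [0.058 0.059] med [0.464 0.494 0.054] rgb [187.  48.  38.]
side jar0 0.94 [235.2, 309.4, 268.1, 349.8] n 1117 zt 0.057 topmid [0.376 0.387] topspan [0.06  0.057] med [0.364 0.394 0.054] rgb [227. 197.  61.]
side jar0 0.84 [285.7, 166.4, 303.6, 194.0] n 552 zt 0.087 topmid [0.599 0.004] topspan [0.094 0.088] med [0.604 0.002 0.073] rgb
[... 1045 characters left out ...]
.6] n 668 zt 0.055 topmid [0.38  0.383] topspan [0.06  0.058] med [0.396 0.382 0.05 ] rgb [170.5 137.5  58. ]
scene jar0 0.89 [227.0, 214.8, 257.1, 241.4] n 457 zt 0.086 topmid [ 0.618 -0.149] topspan [0.059 0.059] med [ 0.621 -0.142  0.083] rgb [138. 102.  74.]
scene jar0 0.79 [496.4, 242.5, 528.8, 278.9] n 817 zt 0.055 topmid [0.483 0.487] topspan [0.062 0.058] med [0.497 0.484 0.05 ] rgb [153.  36.  34.]
scene jar0 0.7 [277.3, 229.6, 305.7, 264.5] n 706 zt 0.086 topmid [ 0.622 -0.011] topspan [0.059 0.059] med [ 0.633 -0.005  0.082] rgb [127.5  94.   68.5]
38.725 [0.52914959 0.03615094 0.15496174] [[ 0.001  1.    -0.   ]
 [ 1.    -0.001  0.   ]
 [ 0.    -0.    -1.   ]] 0.04519794266541473
```

View pics/f.png

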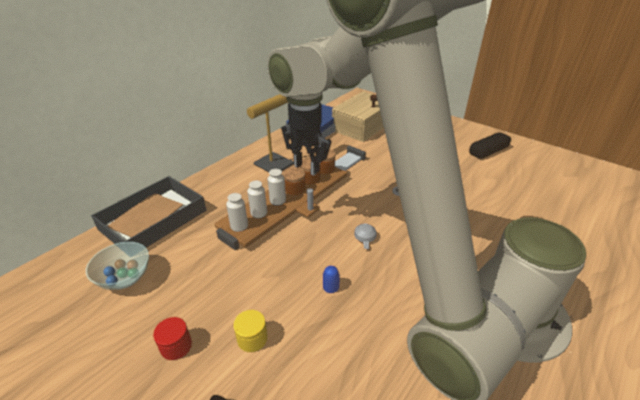

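View pics/fs.png

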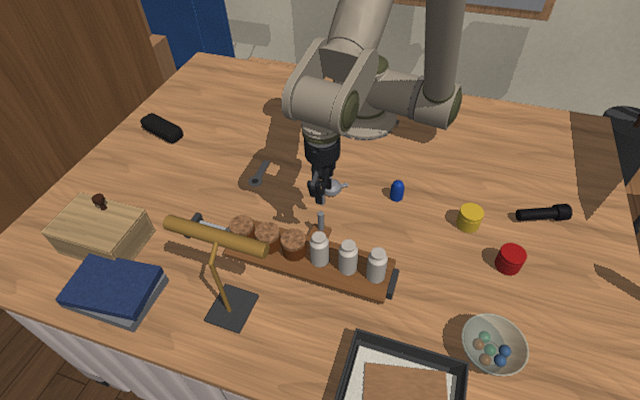

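Request:
send_rows(
  targets=[
    [0,-0.01,0.6,0,0,0,45],
    [0,-0.01,1.2,0,0,0,45],
    [0,-0.01,1.7,0,0,0,45],
    [0,-0.01,1.96,0,0,0,45],
    [0,-0.01,1.96,0,0,0,45],
  ],
)

```text
time_s: 39.45
position: [0.5284, 0.036, 0.0568]
tool_rot: [[0.002, 1.0, -0.001], [1.0, -0.002, 0.0], [0.0, -0.001, -1.0]]
ft_force: [-0.2, -0.0, -0.5]
grip_width: 0.045
```

Request:
send_rows(
  targets=[
    [0,0,0,0,0,0,30],
    [0,0,0,0,0,0,20],
    [0,0,0,0,0,0,8],
    [0,0,0,0,0,0,8],
    [0,0,0,0,0,0,8],
  ],
  grip_force=60,
)

```text
time_s: 40.08
position: [0.5283, 0.036, 0.058]
tool_rot: [[0.001, 1.0, 0.0], [1.0, -0.001, -0.0], [-0.0, 0.0, -1.0]]
ft_force: [-2.4, 0.5, 6.3]
grip_width: 0.0141
```

Request:
send_rows(
  targets=[
    [-0.02,0,0,0,0,0,8],
    [-0.06,0,0,0,0,0,8],
    [-0.12,-0.002,0,0,0,0,8],
    [-0.19,-0.004,0,0,0,0,8],
    [-0.27,-0.006,0,0,0,0,8],
  ],
)

```text
time_s: 40.7
position: [0.528, 0.0229, 0.058]
tool_rot: [[0.001, 1.0, 0.0], [1.0, -0.001, 0.001], [0.001, 0.0, -1.0]]
ft_force: [-2.5, 2.7, 6.2]
grip_width: 0.0141
```

Request:
send_rows(
  targets=[
    [-0.09,-0.002,0,0,0,0,8],
    [-0.18,-0.004,0,0,0,0,8],
    [-0.27,-0.006,0,0,0,0,8],
    [-0.36,-0.008,0,0,0,0,8],
    [-0.45,-0.01,0,0,0,0,8],
  ],
)

```text
time_s: 41.32
position: [0.5275, 0.0003, 0.058]
tool_rot: [[0.001, 1.0, 0.0], [1.0, -0.001, 0.0], [0.0, 0.0, -1.0]]
ft_force: [-2.1, 3.2, 6.4]
grip_width: 0.0143
```

Request:
send_rows(
  targets=[
    [-0.09,-0.002,0,0,0,0,8],
    [-0.18,-0.004,0,0,0,0,8],
    [-0.27,-0.006,0,0,0,0,8],
    [-0.36,-0.008,0,0,0,0,8],
    [-0.45,-0.01,0,0,0,0,8],
  ],
)

```text
time_s: 41.95
position: [0.527, -0.0222, 0.058]
tool_rot: [[0.001, 1.0, 0.0], [1.0, -0.001, 0.0], [0.0, 0.0, -1.0]]
ft_force: [-2.3, 2.6, 5.4]
grip_width: 0.0142
```

Request:
send_rows(
  targets=[
    [-0.09,-0.002,0,0,0,0,8],
    [-0.18,-0.004,0,0,0,0,8],
    [-0.27,-0.006,0,0,0,0,8],
    [-0.36,-0.008,0,0,0,0,8],
    [-0.45,-0.01,0,0,0,0,8],
  ],
)

```text
time_s: 42.58
position: [0.5265, -0.0447, 0.058]
tool_rot: [[0.001, 1.0, 0.0], [1.0, -0.001, 0.0], [0.0, 0.0, -1.0]]
ft_force: [-2.3, 2.3, 4.9]
grip_width: 0.0144
```

Request:
send_rows(
  targets=[
    [-0.09,-0.002,0,0,0,0,8],
    [-0.18,-0.004,0,0,0,0,8],
    [-0.27,-0.006,0,0,0,0,8],
    [-0.34,-0.008,0,0,0,0,8],
    [-0.4,-0.01,0,0,0,0,8],
  ],
)

```text
time_s: 43.2
position: [0.526, -0.0647, 0.058]
tool_rot: [[0.002, 1.0, 0.001], [1.0, -0.002, 0.0], [0.0, 0.001, -1.0]]
ft_force: [-1.6, 2.2, 6.6]
grip_width: 0.014
```

Request:
send_rows(
  targets=[
    [-0.06,-0.002,0,0,0,0,8],
    [-0.12,-0.003,0,0,0,0,8],
    [-0.18,-0.004,0,0,0,0,8],
    [-0.24,-0.006,0,0,0,0,8],
    [-0.29,-0.007,0,0,0,0,8],
  ],
)

```text
time_s: 43.82
position: [0.5257, -0.0792, 0.058]
tool_rot: [[0.001, 1.0, 0.001], [1.0, -0.001, 0.0], [0.0, 0.001, -1.0]]
ft_force: [-1.2, 3.5, 6.1]
grip_width: 0.0138
```

Request:
send_rows(
  targets=[
    [-0.03,0,0,0,0,0,8],
    [-0.06,0,0,0,0,0,8],
    [-0.09,-0.002,0,0,0,0,8],
    [-0.12,-0.002,0,0,0,0,8],
    [-0.14,-0.002,0,0,0,0,8],
  ],
)

```text
time_s: 44.45
position: [0.5255, -0.084, 0.058]
tool_rot: [[0.002, 1.0, 0.001], [1.0, -0.002, 0.004], [0.004, 0.001, -1.0]]
ft_force: [0.4, 17.7, 8.6]
grip_width: 0.0138
```

Request:
send_rows(
  targets=[
    [0.02,0,0,0,0,0,8],
    [0.03,0,0,0,0,0,8],
    [0.03,0,0,0,0,0,25],
    [0.03,0,0,0,0,0,45],
    [0.03,0,0,0,0,0,45],
  ],
)

```text
time_s: 45.08
position: [0.5256, -0.0852, 0.0571]
tool_rot: [[0.002, 1.0, 0.0], [1.0, -0.002, -0.0], [-0.0, 0.0, -1.0]]
ft_force: [0.5, -0.5, 0.4]
grip_width: 0.045
```

Request:
send_rows(
  targets=[
    [0,0,-0.6,0,0,0,45],
    [0,0,-1.4,0,0,0,45],
    [0,0,-2.4,0,0,0,45],
    [0,0,-3.3,0,0,0,45],
    [0,-0.4,-3.6,0,0,0,45],
  ],
)

```text
time_s: 45.7
position: [0.5065, -0.0854, 0.2396]
tool_rot: [[0.001, 1.0, 0.005], [1.0, -0.001, -0.002], [-0.002, 0.005, -1.0]]
ft_force: [-0.8, -0.2, -0.5]
grip_width: 0.0448
```

Request:
send_rows(
  targets=[
    [0,-0.8,0,0,0,0,45],
    [0,-1.6,0,0,0,0,45],
    [-0.5,-2.2,0,0,0,0,45],
    [-0.9,-2.2,0,0,0,0,45],
    [-0.9,-2.2,0,0,0,0,45],
  ],
)

```text
time_s: 46.32
position: [0.3954, -0.1306, 0.2371]
tool_rot: [[0.004, 1.0, 0.0], [1.0, -0.004, -0.0], [-0.0, 0.0, -1.0]]
ft_force: [-0.6, -0.1, 0.8]
grip_width: 0.0451
```

```bash
python3 all.py ; python3 - <<'E'
from h import *
s,im,d=shot('side','g.png'); shot('scene','gs.png')
E
```

```text
side 45 [304. 182.] mean [ 0.6196 -0.0538  0.0312] mid [ 0.6321 -0.0642] [0.075 0.046]
side 33 [290. 195.] mean [0.6076 0.0193 0.0323] mid [0.6124 0.0108] [0.033 0.037]
side 147 [227. 236.] mean [0.6186 0.2378 0.0286] mid [0.6205 0.2371] [0.069 0.017]
side vase0 0.85 [299.4, 150.8, 315.2, 186.5] n 474 zt 0.121 topmid [ 0.618 -0.065] topspan [0.033 0.035] med [ 0.606 -0.051  0.084] rgb [155. 150. 136.]
side vase0 0.66 [261.0, 168.2, 282.2, 207.8] n 541 zt 0.122 topmid [0.62  0.075] topspan [0.034 0.032] med [0.607 0.086 0.084] rgb [158. 152. 138.]
side vase0 0.65 [282.5, 163.5, 298.2, 193.9] n 466 zt 0.121 topmid [0.618 0.008] topspan [0.032 0.026] med [0.606 0.019 0.084] rgb [147.5 141.5 129. ]
side jar0 0.97 [314.3, 152.2, 329.8, 176.5] n 403 zt 0.087 topmid [ 0.612 -0.127] topspan [0.056 0.057] med [ 0.6   -0.115  0.073] rgb [112.  72.  44.]
side jar0 0.66 [153.0, 319.7, 193.5, 362.4] n 1263 zt 0.058 topmid [0.478 0.49 ] topspan [0.059 0.059] med [0.464 0.494 0.054] rgb [187.  48.  39.]
side jar0 0.64 [340.7, 132.8, 361.4, 157.7] n 340 zt 0.086 topmid [ 0.611 -0.259] topspan [0.06 
[... 931 characters left out ...]
34.1] n 388 zt 0.086 topmid [ 0.617 -0.197] topspan [0.055 0.056] med [ 0.621 -0.191  0.083] rgb [137. 101.  74.]
scene jar0 0.73 [456.4, 204.1, 485.7, 231.6] n 614 zt 0.055 topmid [0.383 0.384] topspan [0.059 0.056] med [0.397 0.383 0.05 ] rgb [168. 136.  57.]
scene jar0 0.65 [495.1, 238.4, 527.8, 278.1] n 814 zt 0.055 topmid [0.483 0.487] topspan [0.06  0.058] med [0.497 0.484 0.051] rgb [152.  35.  34.]
scene jar0 0.61 [185.2, 203.0, 211.1, 225.9] n 441 zt 0.087 topmid [ 0.666 -0.223] topspan [0.157 0.147] med [ 0.619 -0.262  0.083] rgb [137. 101.  74.]
46.725 [ 0.39563859 -0.12936241  0.23702972] [[ 0.001  1.    -0.   ]
 [ 1.    -0.001  0.   ]
 [ 0.    -0.    -1.   ]] 0.04533412082127264
```

View pics/g.png

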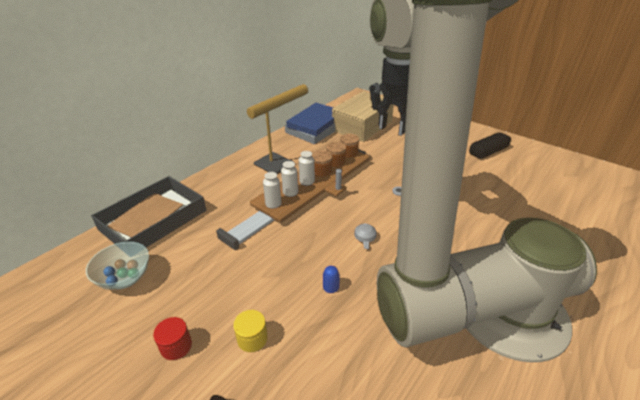

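View pics/gs.png

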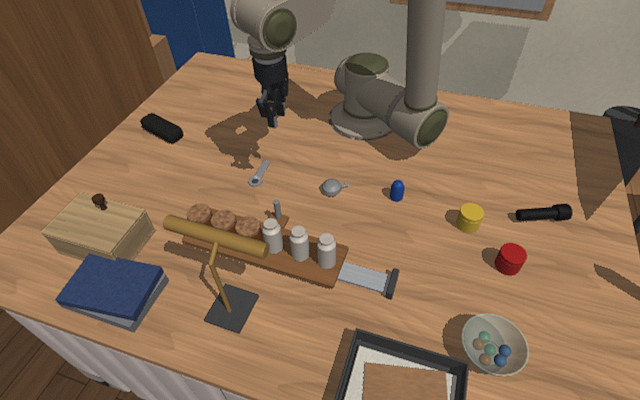

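```bash
python3 - <<'E'
from h import *
for c in ('side','scene'):
    s,im,d=shot(c,'z_%s.png'%c); W=cloud(c,d,s); hsv=cv2.cvtColor(im,cv2.COLOR_RGB2HSV)
    m=(np.abs(W[...,2]-.03)<.004)&(W[...,0]>.57)&(W[...,0]<.67)&(W[...,1]<.2)&(W[...,1]>-.29)&(hsv[...,1]>100)
    print(c,'board y range',np.percentile(W[m][:,1],[.2,99.8]))
    # jar5 and post
    q=(np.abs(W[...,2]-.085)<.004)&(W[...,0]>.56)&(W[...,0]<.67)&(W[...,1]<-.2); P=W[q]; print('jar4/5 y',P[:,1].min(),P[:,1].max())
    q=(W[...,2]>.06)&(W[...,2]<.092)&(W[...,0]>.5)&(W[...,0]<.55)&(W[...,1]<0)&(W[...,1]>-.15); P=W[q]; print('post',np.median(P,axis=0))
print(s['time_s'])
E
```

```text
side board y range [-0.28620652  0.11133087]
jar4/5 y -0.48538714946937755 -0.20006180155020759
post [ 0.52159922 -0.087359    0.07747804]
scene board y range [-0.28650542  0.10778382]
jar4/5 y -0.6000737894556899 -0.2001311575034067
post [ 0.53319816 -0.09161616  0.07933009]
46.875
```

```bash
python3 -c "
from rig import env; print(env.close_job())"
```

```text
the job is handed in; nothing more can be done
None
```

I slid the board left against the loading stop (48 N at contact). I then stood the three vases on discs 0–2 and the three jars on discs 5–3, slid the loaded board right against the lamp stop and released it. The job was handed in at about 47 s of the 210 s allowed; the hand-in reports no verdict.

**Board:** The right stop pushed back with 17.7 N after about 120 mm of travel. In the last pictures the board's left end lies within about 2 mm of where full travel should put it.

**Vases and jars:** All six stand upright. By eye and by measurement, five are within about 3 mm of their disc centres. I only had partial views of the rightmost jar, on disc 5. They agree to within a few millimetres, but it is not as firmly confirmed as the others.

**Bystanders:** The bell, opener and cap appear where they started, and the arm is clear of everything.

**Disagreements:** The two fixed cameras differed by 2–5 mm in x for upright things, so I averaged them and checked some with the wrist camera. After the final slide they also put the post at y = -0.087 and -0.092, while the gripper was at -0.084 when it held it. I put that down to the cameras seeing the post's side faces.

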